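Load a tilted tube wheel and hold its heavy side down

TASK

Drop the two capped vials from the rack, one after the other, into the two cups of the tilted tube wheel. The wheel is out of balance because of a weight hidden inside its drum: turn the wheel by one of its black knobs to feel which side is heavy, bring that heavy side to the lowest point of the slope, and finish with the wheel still and the knob gripped, so that a balance weight can be fitted opposite; do not let go at the end. Leave the jar, the bottle and the tip box alone.

Things in the scene. Friction and masses are not known exactly. Their poses are not given: they have to be found in the camera images.
- stand: White stand of the tube wheel, fixed to the bench, base 170 x 160 mm; origin on the bench straight below the centre of the wheel's face, z up. The wheel's axis leans 30 degrees from vertical towards the stand's -x (roughly towards the robot): the lowest point of the wheel's slope is on the -x side, the highest on the +x side
- hub (a point): Centre of the wheel's upper face, 125 mm above the bench; z is the wheel's axis, up out of the face; x points to cup_a, y to knob_a, turning with it. Aluminium disc 190 mm wide, 8 mm thick, over a closed grey drum 174 mm wide, 32 mm deep; 8 mm high boss at the centre. The hidden weight (about 0.8 kg, 65 mm off the axis) lies in a direction that differs every time and cannot be seen
- wheel (a joint): Wheel angle, rad, anticlockwise seen from above, endless; 0 when cup_a is at the top of the slope; unrelated to the hidden weight. Stiff bearing: constant friction about 0.33 N m, a little more than the weight's pull (up to 0.26 N m +-15 percent), so it stays where left; the push along the turn at a knob varies from about 1 N (weight running down) to 8 N (weight being lifted)
- cup_a (a point): White round cup standing on the wheel's face, its axis 55 mm from the wheel's centre: 41 mm outside diameter, 33 mm bore, 30 mm high, 3 mm floor. This point, on the cup's axis 38 mm above the face, is where the middle of a vial lies when it sits on the cup's floor; z is the cup's axis, parallel to the wheel's axis
- cup_b (a point): The other cup, the same, diametrically opposite
- knob_a_mid (a point): Middle of a black round knob, 18 mm diameter, 40 mm tall, standing square on the wheel's face with its top 46 mm above it, 78 mm from the wheel's centre, a quarter turn from the cups; it spins freely on its own pin, so it must be gripped firmly (about 30 N) not to slip. This point lies 26 mm above the face
- knob_b_mid (a point): Middle of the second knob, the same, diametrically opposite
- rack: Orange block 70 x 140 x 40 mm with two round wells 31 mm wide and 25 mm deep, 75 mm apart along its y; fixed to the bench; origin at the centre of its underside
- vial_a_mid (a point): Middle of an amber vial with a white cap, 28 mm diameter, 70 mm tall overall, about 40 g, closed; it stands upright in a well of the rack, 45 mm of it above the block. z points to the cap
- vial_b_mid (a point): Middle of the second vial, the same
- jar: Clear jar with a brown cover, 72 mm diameter, 100 mm tall; bystander; origin at its underside
- reagent: White bottle, 56 mm diameter, 110 mm tall; bystander; origin at its underside
- tipbox: Yellow tip box 85 x 125 x 56 mm; bystander; origin at its underside
Not all that is in view belongs to the job. Leave any pink look-alike of the part that bears vial_b_mid alone. Leave any green look-alike of the stand alone.

How it is judged:
By the outcome, as a careful person would: the job done as asked, in the order asked, and still so for the second after the job is handed in, while the arm keeps its last pose, push and grip.
It also fails if it takes over 72 s, if anything falls off the work surface, if the arm or the gripper's body presses on something with over 40 N, if the wrist force passes 120 N, or if a joint passes its speed limit or range.

ROBOT

A 7-joint arm with a two-finger parallel gripper is mounted at the origin on the work surface. World frame = base frame: x ahead of the robot, y to its left, z up, the work surface at z = 0. Lengths are in m, angles in rad, forces in N, time in s.
With the tool pointing down it reaches from about 0.425 to 0.925 m from the base axis. Payload 6.8 kg.
Tool frame: the origin (TCP) lies on the centre line of the jaws, within the pads' length; the fingertips stand 19 mm ahead of it and the grasp point (between the pads) is the TCP; z points along the fingers, y is the line along which they close (so a half turn about z gives the same grasp; the last joint's range is limited). The gripper opens to 85 mm and grips with 20 to 120 N. Pads are 22 mm wide; open, the fingers measure 114 mm over their backs; the gripper's body (76 mm by 85 mm) begins 54 mm behind the grasp point. The pads swing forward as they close: fully open they stand 13 mm farther back than shut.
Start: joints at [-0.108, 0.477, 0.022, 1.555, -0.011, 1.109, -0.083], TCP at [0.675, 0, 0.25] pointing down, gripper open.
Joint ranges: [-2.96, 2.96], [-0.34, 2.1], [-1.41, 1.46], [0.24, 2.44], [-1.37, 4.51], [0.17, 1.92], [-2.96, 2.96]. Speed limits (rad/s): [2.39, 2.39, 3.14, 3.14, 3.14, 3.14, 3.14].

INTERFACE

Orientations are given as a rotation vector (axis times angle).
In Python, from bench import r gives the robot as it stands. The module is installed in compiled form; this text tells all that it offers.
- The arm moves only by the tool arm_command, never from a script. Its argument "rows" is a list of rows, each an object of numbers: "fingers": the opening, from -1 (shut) to 1 (fully open); "x", "y", "z": the shift along the tool's x, y, z in m; "ax", "ay", "az": the turn, a rotation vector about the tool's x, y, z in degrees. In form: [{"fingers": .., "x": .., "y": .., "z": .., "ax": .., "ay": .., "az": ..}, ...]. A call has 1 to 10 rows; each row shifts and turns the commanded pose from where the row before left it, along the tool's axes as they then stand; what a row does not reach is not made up. A row lasts 1/12 s, in which the tool goes at most 41.7 mm and 7.16 degrees, less where a joint would pass 70% of its speed; a pose out of reach is approached as far as the arm can. A call is refused whole if a number of a shift passes 0.0417 or a number of a turn 7.16, either way. A call with a gripper value outside its range is refused whole. The fingers move at their own pace and stop on an object; "grip_force" is the grip in N (left out, the last holds). Time passes only in rows, so rows that do not move let the fingers close. It gives the time, the measured TCP pose, the force, the opening and the grip force at its end, in the units of the state.
- r.get_obs(): the state, without advancing time (a new reading comes with each control period).
- r.grab_frame(name): name is "scene" or "side" or "wrist"; returns a dict with "frame" (480x640x3 uint8, red, green, blue), "depth" (480x640 float32, m along the optical axis (not along the pixel's ray), 0 where there is no reading), "K" (3x3 intrinsics, pixels), "world_from_camera" (4x4, takes a point from camera to world coordinates). Camera axes: x right, y down, z forward; pixel columns grow to the right and rows downward; lengths in m; the calibration is good to about 2 mm. The wrist camera is an equidistant fisheye: a pixel r from the principal point sees the ray r / f radians off the axis. A picture is of the moment at which its call begins.
- r.hand_in(): hands the job in; it is judged then, once.
The state is a dict: "clock": time; "joints": joint angles; "qvel": joint speeds; "tau": joint torques, N m; "tcp_pos": TCP position; "orientation": TCP orientation; "contact_force": force on the tool from outside, world axes, zero at the start; "moment": the same for the moment, N m; "grip_width": finger opening in m; "gripper_force": force on a finger pad.
Only numpy, scipy, OpenCV 4.12 (cv2) and the standard library are available. Lean on these libraries where they do the work, as an engineer would, in place of code of your own. Each camera call takes 0.05 s, during which the arm holds its last target. There are 200 camera calls.

## Working session

There is one attempt and no reset: what is moved stays moved. The work goes in short steps, Python scripts to look and compute and a tool call to move; the robot and the scene stay as the last step left them, time stands still between calls to the robot, and variables do not carry over. Pictures are saved under pics/ and viewed, at most 10 in all, crops included, and the job is handed in when it is done.

Besides the shell and the picture viewer there is one more tool, called after "Call:" by a JSON object that holds its "method" and its "body". arm_command: Moves the arm, as the interface text tells. Its arguments: {"type":"object","properties":{"rows":{"type":"array"},"grip_force":{"type":"number"}},"required":["rows"]}

```bash
mkdir -p pics
cat > h.py <<'E'
import numpy as np, cv2
from bench import r
from scipy.spatial.transform import Rotation as R
def cloud(f):
    K=f["K"];d=f["depth"];v,u=np.mgrid[:480,:640]
    P=np.stack([(u-K[0,2])/K[0,0]*d,(v-K[1,2])/K[1,1]*d,d],-1)
    T=f["world_from_camera"];return P@T[:3,:3].T+T[:3,3]
E
python3 - <<'E'
from h import *
for n in("scene","side"):
    f=r.grab_frame(n);np.savez(n+".npz",**f);cv2.imwrite(f"pics/{n}1.png",f["frame"][:,:,::-1]);print(n,f["K"],f["world_from_camera"])
o=r.get_obs();print(o)
E
```

```text
scene [[607.1047167    0.         325.27953613]
 [  0.         607.1047167  240.71785498]
 [  0.           0.           1.        ]] [[ 0.53447094  0.56890481 -0.62505051  1.37685209]
 [ 0.84517751 -0.3632318   0.39209391 -0.5023272 ]
 [-0.00397411 -0.73784143 -0.67496239  1.02396708]
 [ 0.          0.          0.          1.        ]]
side [[562.89169311   0.         319.73527928]
 [  0.         562.89169311 243.70198149]
 [  0.           0.           1.        ]] [[-0.96296647 -0.17281184  0.20695809  0.24383108]
 [-0.26927959  0.65505091 -0.70597224  0.99851345]
 [-0.01356773 -0.73555718 -0.67732677  1.07789603]
 [ 0.          0.          0.          1.        ]]
{'clock': 0.1, 'joints': array([-0.10811807,  0.47772938,  0.0223606 ,  1.5563127 , -0.01148557,
        1.1093061 , -0.08312963]), 'qvel': array([ 0.00031833, -0.00112332, -0.00194633, -0.00247674,  0.00148544,
        0.00043479, -0.00046996]), 'tau': array([ 5.69385389e-03, -5.97765398e+01,  1.61440808e+00, -2.81952703e+01,
        1.29656185e-02,  5.02699884e-03, -1.13572563e-05]), 'tcp_pos': array([ 6.74515152e-01, -9.91805353e-06,  2.49432102e-01]), 'orientation': array([-2.22070085e+00, -2.22069945e+00,  1.95468355e-03]), 'contact_force': array([ 0.33311074, -0.46743729, -0.39517101]), 'moment': array([-0.00339415, -0.00127767, -0.02444387]), 'gripper_force': 0.0, 'grip_width': 0.08540846173999032}
```

View pics/scene1.png

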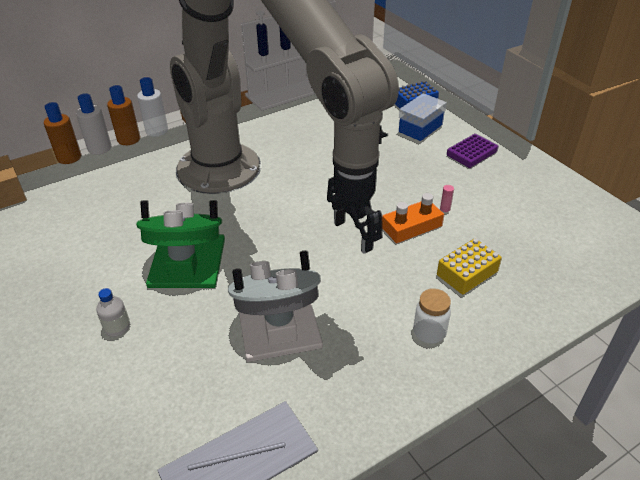

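View pics/side1.png

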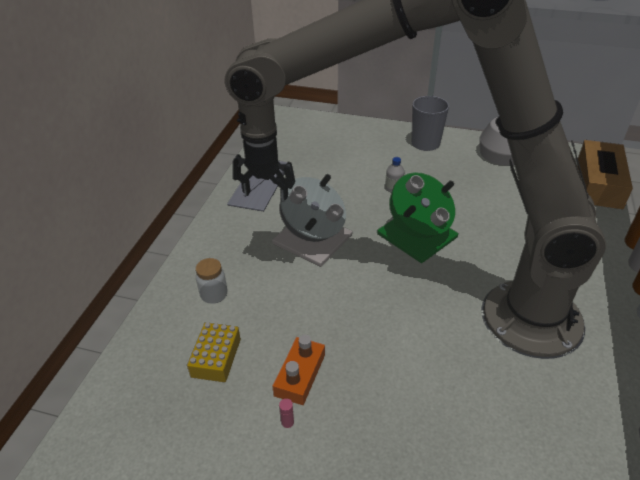

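Vial candidates in scene view are the two amber/white-capped vials in the orange rack (402,213) and (427,203), and the pink one outside at (447,198). Wheel candidates are the grey/white one (275,300) and the green one (180,230). By the description I choose the amber pair and the grey wheel.

Run:
```python
from h import *
a={n:np.load(n+".npz") for n in("scene","side")}
c1=cv2.resize(a["side"]["frame"][160:270,260:370],(400,400),interpolation=2)
c2=cv2.resize(a["side"]["frame"][325:435,230:340],(400,400),interpolation=2)
cv2.imwrite("pics/crop1.png",np.hstack([c1,c2])[:,:,::-1])
for n,pts in dict(scene=dict(knobL=(238,272),knobR=(304,254),cup1=(260,265),cup2=(286,274),disc=(250,290),v1=(402,208),v2=(427,198),jar=(434,298),box=(470,262),bot=(106,296),pink=(447,190),green=(160,230)),
  side=dict(knob1=(326,180),knob2=(311,224),cup1=(299,194),cup2=(336,212),disc=(318,195),v1=(305,342),v2=(292,369),base=(320,255),jar=(208,268))).items():
    C=cloud(a[n])
    for k,(u,v) in pts.items(): print(n,k,C[v,u].round(3))
# orange mask
hsv=cv2.cvtColor(a["scene"]["frame"],cv2.COLOR_RGB2HSV)
for n in a:
    hsv=cv2.cvtColor(a[n]["frame"],cv2.COLOR_RGB2HSV);C=cloud(a[n])
    m=(hsv[...,0]>4)&(hsv[...,0]<14)&(hsv[...,1]>200)&(C[...,2]>.03)&(abs(C[...,2]-.04)<.006)&(C[...,1]<0)
    P=C[m][:,:2].astype(np.float32);print(n,len(P),cv2.minAreaRect(P))
# disc plane from both
Q=[]
for n,(u0,u1,v0,v1) in dict(scene=(222,325,240,320),side=(275,350,165,245)).items():
    C=cloud(a[n]);f=a[n]["frame"].astype(int)
    m=np.zeros((480,640),bool);m[v0:v1,u0:u1]=1
    m&=(C[...,2]>.06)&(C[...,2]<.26)
    P=C[m];np.save(n+"_w.npy",P)
    # ransac plane
    rng=np.random.default_rng(0);best=0
    for _ in range(2000):
        p=P[rng.choice(len(P),3)];nn=np.cross(p[1]-p[0],p[2]-p[0]);l=np.linalg.norm(nn)
        if l<1e-6: continue
        nn/=l;nn*=np.sign(nn[2])
        if abs(nn[2]-.866)>.04: continue
        i=abs((P-p[0])@nn)<.003
        if i.sum()>best: best=i.sum();bi=i
    S=P[bi];c=S.mean(0);nn=np.linalg.svd(S-c)[2][2];nn*=np.sign(nn[2])
    print(n,len(P),best,c.round(3),nn.round(3),"yaw of +x",np.degrees(np.arctan2(-nn[1],-nn[0])))
    # in-plane circle
    ex=np.array([-nn[0],-nn[1],0]);e2=np.cross(nn,[0,0,1]);e2/=np.linalg.norm(e2);e1=np.cross(e2,nn)
    uv=np.stack([(S-c)@e1,(S-c)@e2],1).astype(np.float32)
    (cx,cy),rad=cv2.minEnclosingCircle(uv);print("centre",(c+cx*e1+cy*e2).round(4),rad)
```

```text
scene knobL [ 0.584 -0.205  0.184]
scene knobR [ 0.577 -0.053  0.149]
scene cup1 [ 0.521 -0.13   0.11 ]
scene cup2 [ 0.62  -0.12   0.162]
scene disc [ 0.601 -0.192  0.141]
scene v1 [0.51  0.262 0.087]
scene v2 [0.512 0.338 0.087]
scene jar [0.787 0.129 0.1  ]
scene box [0.718 0.299 0.055]
scene bot [ 0.434 -0.436  0.113]
scene pink [0.497 0.419 0.068]
scene green [ 0.368 -0.285  0.17 ]
side knob1 [ 0.574 -0.198  0.17 ]
side knob2 [ 0.571 -0.04   0.144]
side cup1 [ 0.633 -0.139  0.154]
side cup2 [ 0.533 -0.152  0.103]
side disc [ 0.59  -0.175  0.133]
side v1 [0.493 0.278 0.085]
side v2 [0.499 0.353 0.086]
side base [ 0.556 -0.068  0.013]
side jar [0.784 0.136 0.102]
scene 15 ((-0.2498609572649002, -0.269120991230011), (0.2349974364042282, 0.03399629890918732), 83.55458068847656)
side 1 ((-0.2512025237083435, -0.15241308510303497), (0.0, 0.0), 0.0)
scene 4064 1475 [ 0.614 -0.145  0.14 ] [-0.463  0.164  0.871] yaw of +x -19.459721341817296
centre [ 0.5959 -0.1352  0.1283] 0.09736307710409164
side 3271 1770 [ 0.589 -0.127  0.123] [-0.47   0.165  0.867] yaw of +x -19.34253877369482
centre [ 0.5918 -0.1334  0.1252] 0.09640476852655411
```

View pics/crop1.png

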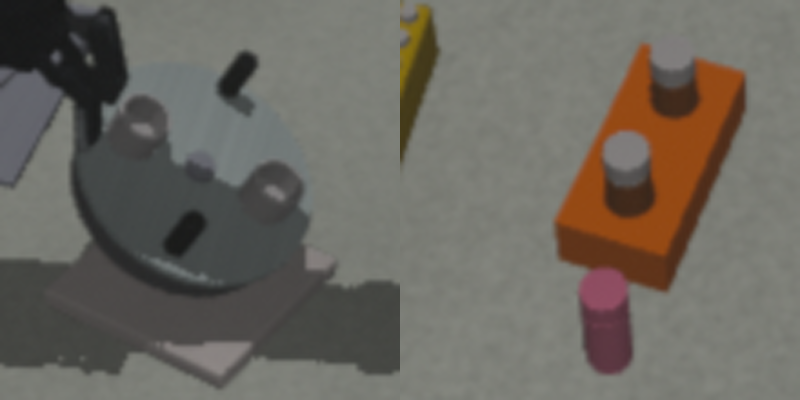

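The crop shows the grey wheel with one cup high on the slope and one low, and black knobs at the sides. Next to it are the orange rack with the two amber vials, with the pink look-alike outside it. Now a refined measurement.

```bash
cat >> h.py <<'E'
import json
yaw=np.radians(-19.4)
sx=np.array([np.cos(yaw),np.sin(yaw),0]); sy=np.array([-sx[1],sx[0],0])
n=-.5*sx+np.array([0,0,np.sqrt(.75)])
e1=np.cross(sy,n)  # upslope
H=np.array([.5935,-.1340,.125])
def W(rad,ang,h): return H+rad*(np.cos(ang)*e1+np.sin(ang)*sy)+h*n
R0=np.array([[0,1,0],[1,0,0],[0,0,-1.]])
ax=np.cross([0,0,-1],-n);ax/=np.linalg.norm(ax)
RW=R.from_rotvec(ax*np.pi/6).as_matrix()@R0   # tool z=-n
def rows(p,Rt,N,start=None,fingers=None,show=True):
    if start is None:
        o=r.get_obs();start=(o["tcp_pos"],R.from_rotvec(o["orientation"]).as_matrix())
    q,Rc=np.array(start[0],float),np.array(start[1],float);out=[]
    for k in range(N,0,-1):
        d=np.round(Rc.T@((p-q)/k),3);w=np.round(np.degrees(R.from_matrix(Rc.T@Rt).as_rotvec()/k),1)
        q=q+Rc@d;Rc=Rc@R.from_rotvec(np.radians(w)).as_matrix()
        e={a:float(b) for a,b in zip(("x","y","z","ax","ay","az"),[*d,*w]) if b}
        if fingers is not None:e["fingers"]=fingers
        out.append(e)
    if show:print(json.dumps(out))
    return q,Rc
E
python3 - <<'E'
from h import *
for nm in("scene","side"):
    a=np.load(nm+".npz");C=cloud(a);hsv=cv2.cvtColor(a["frame"],cv2.COLOR_RGB2HSV)
    reg=(C[...,0]>.4)&(C[...,0]<.6)&(C[...,1]>.18)&(C[...,1]<.45)
    m=reg&(hsv[...,0]>2)&(hsv[...,0]<16)&(hsv[...,1]>150)&(abs(C[...,2]-.04)<.005)
    P=C[m][:,:2].astype(np.float32);print(nm,len(P),cv2.minAreaRect(P) if len(P) else 0)
    m=reg&(hsv[...,1]<90)&(abs(C[...,2]-.085)<.0045)&(C[...,1]<.39)
    P=C[m]
    for s in(P[:,1]<.305,P[:,1]>=.305): print(" cap",s.sum(),((P[s].min(0)+P[s].max(0))/2).round(4),cv2.minEnclosingCircle(P[s][:,:2].astype(np.float32)))
    P=C.reshape(-1,3);V=P-H;h=V@n;u=V@e1;v=V@sy;rad=np.hypot(u,v);g=np.degrees(np.arctan2(v,u))
    print(" plane h",np.median(h[(rad<.09)&(abs(h)<.01)]))
    s=(abs(h-.030)<.0035)&(rad>.03)&(rad<.08)
    for t in(u>0,u<=0):
        k=s&t;c=cv2.minEnclosingCircle(np.stack([u[k],v[k]],1).astype(np.float32));print(" cup",k.sum(),c,np.degrees(np.arctan2(c[0][1],c[0][0])))
    s=(h>.02)&(h<.05)&(rad>.06)&(rad<.1)
    for t in(v>.03,v<-.03):
        k=s&t;print(" knob",k.sum(),u[k].mean().round(4),v[k].mean().round(4),h[k].max())
    s=(h>-.006)&(h<.004)&(rad<.11)
    print(" disc ext",u[s].min(),u[s].max(),v[s].min(),v[s].max())
print(ax,RW)
E
```

```text
scene 763 ((0.5050187110900879, 0.307089626789093), (0.14561815559864044, 0.07687807828187943), 84.05484771728516)
 cap 75 [0.5029 0.2685 0.085 ] ((0.5020699501037598, 0.27010205388069153), 0.016210012137889862)
 cap 77 [0.5064 0.3439 0.085 ] ((0.506183385848999, 0.3429202735424042), 0.015311609022319317)
 plane h 0.001723521876498983
 cup 125 ((0.04404411464929581, -0.013878831639885902), 0.05554639548063278) -17.490268059413296
 cup 119 ((-0.036344483494758606, 0.016486892476677895), 0.06087959185242653) 155.59960309199758
 knob 151 -0.0062 0.0631 0.04965340301977713
 knob 155 0.0256 -0.0679 0.048837081095290905
 disc ext -0.09270703906794721 0.09995976842271806 -0.09538377815258615 0.09353908764033005
side 1197 ((0.49861812591552734, 0.30853036046028137), (0.14400818943977356, 0.07050246000289917), 85.48860168457031)
 cap 108 [0.4962 0.2696 0.0849] ((0.4965759515762329, 0.26945939660072327), 0.016330400481820107)
 cap 117 [0.5015 0.3453 0.0851] ((0.5015292763710022, 0.3459603190422058), 0.015304150991141796)
 plane h 0.0012722306309620344
 cup 66 ((0.03748931363224983, -0.01630757749080658), 0.05963459238409996) -23.508688172455262
 cup 50 ((-0.03730161488056183, 0.015720337629318237), 0.059782981872558594) 157.14756776913788
 knob 95 -0.0059 0.0634 0.049906618791065845
 knob 91 0.0006 -0.0593 0.048925915548204496
 disc ext -0.09565089173645329 0.08758110012170485 -0.09683488200693545 0.09624172729791883
[-0.33216113 -0.94322266 -0.        ] [[ 0.0419745   0.88080696  0.47161133]
 [ 0.98521845  0.0419745  -0.16608057]
 [-0.16608057  0.47161133 -0.8660254 ]]
```

Call:
{"method": "arm_command", "body": {"rows": [{"x": 0.027,"y": -0.0175,"z": 0.011,"fingers": 1},{"x": 0.027,"y": -0.0175,"z": 0.011,"fingers": 1},{"x": 0.027,"y": -0.0175,"z": 0.011,"fingers": 1},{"x": 0.027,"y": -0.0175,"z": 0.011,"fingers": 1},{"x": 0.027,"y": -0.0175,"z": 0.011,"fingers": 1},{"x": 0.027,"y": -0.0175,"z": 0.011,"fingers": 1},{"x": 0.027,"y": -0.0175,"z": 0.011,"fingers": 1},{"x": 0.027,"y": -0.0175,"z": 0.011,"fingers": 1},{"x": 0.027,"y": -0.0175,"z": 0.011,"fingers": 1},{"x": 0.026,"y": -0.0175,"z": 0.011,"fingers": 1}]}}

```text
validation failed for argument at $.ro...
```

Run:
```python
from h import *
o=r.get_obs();print(o["clock"],o["tcp_pos"],o["orientation"],o["joints"])
f=r.grab_frame("scene");np.savez("scene2.npz",**f)
g=r.grab_frame("side");np.savez("side2.npz",**g)
f=f["frame"];s=g["frame"]
im=np.hstack([cv2.resize(f[230:340,215:335],(400,367),interpolation=2),cv2.resize(s[155:265,260:380],(400,367),interpolation=2)])
w=r.grab_frame("wrist");print(w["K"],w["world_from_camera"])
cv2.imwrite("pics/c2.png",im[:,:,::-1])
```

```text
0.1 [ 6.74515152e-01 -9.91805353e-06  2.49432102e-01] [-2.22070085e+00 -2.22069945e+00  1.95468355e-03] [-0.10811807  0.47772938  0.0223606   1.5563127  -0.01148557  1.1093061
 -0.08312963]
[[371.64829954   0.         316.62737864]
 [  0.         371.64829954 237.68074045]
 [  0.           0.           1.        ]] [[ 9.99999207e-01 -4.46680794e-04 -1.17731750e-03  6.75114849e-01]
 [-7.66138633e-04 -9.57827169e-01 -2.87343918e-01  7.19638692e-02]
 [-9.99315681e-04  2.87344593e-01 -9.57826752e-01  3.72395244e-01]
 [ 0.00000000e+00  0.00000000e+00  0.00000000e+00  1.00000000e+00]]
```

View pics/c2.png

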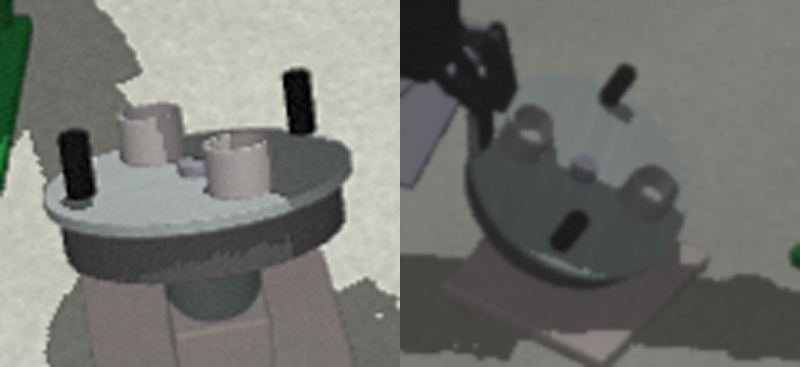

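The wheel view shows the knobs at crop (75,165) and (298,100) and the cups at (152,130) and (240,165). The move was refused, probably because every key has to be present.

Call:
{"method": "arm_command", "body": {"rows": [{"fingers": 1,"x": 0.027,"y": -0.0175,"z": 0.011,"ax": 0,"ay": 0,"az": 0},{"fingers": 1,"x": 0.027,"y": -0.0175,"z": 0.011,"ax": 0,"ay": 0,"az": 0},{"fingers": 1,"x": 0.027,"y": -0.0175,"z": 0.011,"ax": 0,"ay": 0,"az": 0},{"fingers": 1,"x": 0.027,"y": -0.0175,"z": 0.011,"ax": 0,"ay": 0,"az": 0},{"fingers": 1,"x": 0.027,"y": -0.0175,"z": 0.011,"ax": 0,"ay": 0,"az": 0},{"fingers": 1,"x": 0.027,"y": -0.0175,"z": 0.011,"ax": 0,"ay": 0,"az": 0},{"fingers": 1,"x": 0.027,"y": -0.0175,"z": 0.011,"ax": 0,"ay": 0,"az": 0},{"fingers": 1,"x": 0.027,"y": -0.0175,"z": 0.011,"ax": 0,"ay": 0,"az": 0},{"fingers": 1,"x": 0.027,"y": -0.0175,"z": 0.011,"ax": 0,"ay": 0,"az": 0},{"fingers": 1,"x": 0.026,"y": -0.0175,"z": 0.011,"ax": 0,"ay": 0,"az": 0}]}}

```text
clock: 1.08
tcp_pos: [0.499, 0.2704, 0.1399]
orientation: [-2.221, -2.222, -0.001]
contact_force: [0.2, 0.4, -0.1]
grip_width: 0.0855
gripper_force: 0.0
```

Call:
{"method": "arm_command", "body": {"rows": [{"fingers": 1,"x": 0,"y": 0,"z": 0.025,"ax": 0,"ay": 0,"az": 0},{"fingers": 1,"x": -0.001,"y": 0,"z": 0.025,"ax": 0,"ay": 0,"az": 0},{"fingers": 1,"x": 0,"y": 0,"z": 0.022,"ax": 0,"ay": 0,"az": 0},{"fingers": -1,"x": 0,"y": 0,"z": 0,"ax": 0,"ay": 0,"az": 0},{"fingers": -1,"x": 0,"y": 0,"z": 0,"ax": 0,"ay": 0,"az": 0},{"fingers": -1,"x": 0,"y": 0,"z": 0,"ax": 0,"ay": 0,"az": 0},{"fingers": -1,"x": 0,"y": 0,"z": 0,"ax": 0,"ay": 0,"az": 0},{"fingers": -1,"x": 0,"y": 0,"z": 0,"ax": 0,"ay": 0,"az": 0},{"fingers": -1,"x": 0,"y": 0,"z": 0,"ax": 0,"ay": 0,"az": 0}], "grip_force": 30}}

```text
clock: 1.83
tcp_pos: [0.5011, 0.2685, 0.0698]
orientation: [2.221, 2.221, 0.004]
contact_force: [-1.2, -0.2, 5.4]
grip_width: 0.0272
gripper_force: 32.0
```

Run:
```python
from h import *
for nm in("scene","side"):
    f=r.grab_frame(nm);np.savez(nm+"3.npz",**f)
    C=cloud(f);P=C.reshape(-1,3);c=f["frame"].reshape(-1,3).astype(int).max(1)
    V=P-H;h=V@n;u=V@e1;v=V@sy;rad=np.hypot(u,v)
    hh=np.median(h[(rad<.09)&(abs(h)<.01)]);print(nm,"h",hh)
    s=(abs(h)<.01)&(rad<.115)
    s=(abs(h-hh-.029)<.004)&(rad>.025)&(rad<.085)&(c>70)
    for t in(u>0.01,u<-.01):
        k=s&t&(abs(v)<.05);pc=np.stack([u[k],v[k]],1).astype(np.float32);c0=cv2.minEnclosingCircle(pc);print(" cup",k.sum(),np.round(c0[0],4),c0[1],"med",np.median(pc,0),np.degrees(np.arctan2(c0[0][1],c0[0][0])))
    s=(h>.015)&(h<.055)&(rad>.055)&(rad<.1)&(c<60)
    for t in(v>.03,v<-.03):
        k=s&t;print(" knob",k.sum(),np.median(u[k]).round(4),np.median(v[k]).round(4),np.percentile(h[k],97))
o=f["world_from_camera"][:3,3];a=np.load("scene.npz")["world_from_camera"][:3,3]
print("cam dir in (e1,sy,n): scene",[(a-H)@q for q in(e1,sy,n)],"side",[(o-H)@q for q in(e1,sy,n)])
```

```text
scene h 0.0017335784798940617
 cup 110 [0.053  0.0211] 0.02257612533867359 med [0.05828566 0.02054014] 21.74148835373284
 cup 92 [-0.0472 -0.0213] 0.0227403212338686 med [-0.04321198 -0.02192054] -155.65564728708128
 knob 123 -0.0228 0.0696 0.04778275620136522
 knob 139 0.0384 -0.0734 0.0474863863060629
side h 0.0014273916440635777
 cup 33 [0.053  0.0203] 0.020776838064193726 med [0.05753678 0.00912074] 20.960295220336487
 cup 0 [0. 0.] 0.0 med [nan nan] 0.0
  return _methods._mean(a, axis=axis, dtype=dtype,
  ret = um.true_divide(
  ret = ret.dtype.type(ret / rcount)
Traceback (most recent call last):
IndexError: index -1 is out of bounds for axis 0 with size 0
```

```bash
python3 - <<'E'
s=open("h.py").read()
s=s.replace('if b}','}').replace('H=np.array([.5935,-.1340,.125])','H=np.array([.5935,-.1340,.125])\nH=H+.002*e1+.001*n').replace('[*d,*w]) }','[*d,*w])}')
open("h.py","w").write(s)
E
python3 - <<'E'
from h import *
o=r.get_obs();p=o["tcp_pos"];Rc=R.from_rotvec(o["orientation"]).as_matrix()
c=np.radians(23)
print("grip rot",np.degrees(R.from_matrix(Rc.T@RW).as_rotvec())/5)
up=p+[0,0,.09]
pre=W(.055,c,.115);print(pre,RW.T@(pre-up),RW.T@(pre-up)/12)
E
```

```text
grip rot [-5.63368112 -2.00780608 -0.00936695]
[ 0.58892054 -0.1096035   0.25177283] [-0.38409163  0.10491809  0.02459637] [-0.03200764  0.00874317  0.0020497 ]
```

Call:
{"method": "arm_command", "body": {"rows": [{"fingers": -1,"x": 0,"y": 0,"z": -0.03,"ax": 0,"ay": 0,"az": 0},{"fingers": -1,"x": 0,"y": 0,"z": -0.03,"ax": 0,"ay": 0,"az": 0},{"fingers": -1,"x": 0,"y": 0,"z": -0.03,"ax": 0,"ay": 0,"az": 0},{"fingers": -1,"x": 0,"y": 0,"z": 0,"ax": -5.6,"ay": -2,"az": 0},{"fingers": -1,"x": 0,"y": 0,"z": 0,"ax": -5.6,"ay": -2,"az": 0},{"fingers": -1,"x": 0,"y": 0,"z": 0,"ax": -5.6,"ay": -2,"az": 0},{"fingers": -1,"x": 0,"y": 0,"z": 0,"ax": -5.6,"ay": -2,"az": 0},{"fingers": -1,"x": 0,"y": 0,"z": 0,"ax": -5.6,"ay": -2,"az": 0}]}}

```text
clock: 2.6
tcp_pos: [0.5, 0.2681, 0.1591]
orientation: [1.891, 1.889, 0.295]
contact_force: [1.4, -0.6, -1.1]
grip_width: 0.0271
gripper_force: 31.5
```

Call:
{"method": "arm_command", "body": {"rows": [{"fingers": -1,"x": -0.032,"y": 0.009,"z": 0.002,"ax": 0,"ay": 0,"az": 0},{"fingers": -1,"x": -0.032,"y": 0.009,"z": 0.002,"ax": 0,"ay": 0,"az": 0},{"fingers": -1,"x": -0.032,"y": 0.009,"z": 0.002,"ax": 0,"ay": 0,"az": 0},{"fingers": -1,"x": -0.032,"y": 0.009,"z": 0.002,"ax": 0,"ay": 0,"az": 0},{"fingers": -1,"x": -0.032,"y": 0.009,"z": 0.002,"ax": 0,"ay": 0,"az": 0},{"fingers": -1,"x": -0.032,"y": 0.009,"z": 0.002,"ax": 0,"ay": 0,"az": 0},{"fingers": -1,"x": -0.032,"y": 0.009,"z": 0.002,"ax": 0,"ay": 0,"az": 0},{"fingers": -1,"x": -0.032,"y": 0.009,"z": 0.002,"ax": 0,"ay": 0,"az": 0},{"fingers": -1,"x": -0.032,"y": 0.009,"z": 0.002,"ax": 0,"ay": 0,"az": 0}]}}

```text
clock: 3.35
tcp_pos: [0.569, -0.0179, 0.2264]
orientation: [1.892, 1.89, 0.29]
contact_force: [0.3, 0.6, 0.1]
grip_width: 0.0272
gripper_force: 31.5
```

Run:
```python
from h import *
o=r.get_obs();p=o["tcp_pos"];Rc=R.from_rotvec(o["orientation"]).as_matrix();c=np.radians(23)
print(p,Rc[:,2],-n,o["contact_force"],o["grip_width"],o["joints"].round(2))
print(RW.T@(W(.055,c,.115)-p),np.degrees(R.from_matrix(Rc.T@RW).as_rotvec()))
w=r.grab_frame("wrist");np.savez("w1.npz",**w);cv2.imwrite("pics/w1.png",w["frame"][:,:,::-1])
```

```text
[ 0.56904561 -0.01793545  0.22641052] [ 0.45022505 -0.16275259 -0.87795729] [ 0.47161133 -0.16608057 -0.8660254 ] [0.28395303 0.56127713 0.1213998 ] 0.02722066116419232 [-0.51  0.15  0.32  2.19  0.52  0.42 -0.64]
[-0.09369101  0.02561941  0.00263312] [-1.39384133 -0.25001217  0.00157292]
```

View pics/w1.png

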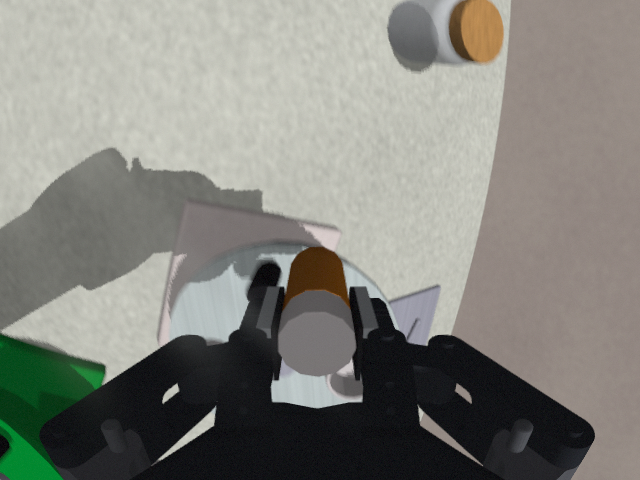

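The vial is held, with its cap at (316,340), and the wheel lies below it.

Call:
{"method": "arm_command", "body": {"rows": [{"fingers": -1,"x": -0.031,"y": 0.009,"z": 0.001,"ax": -0.7,"ay": -0.1,"az": 0},{"fingers": -1,"x": -0.031,"y": 0.009,"z": 0.001,"ax": -0.7,"ay": -0.1,"az": 0},{"fingers": -1,"x": -0.031,"y": 0.008,"z": 0.001,"ax": 0,"ay": 0,"az": 0},{"fingers": -1,"x": 0,"y": 0,"z": 0,"ax": 0,"ay": 0,"az": 0}]}}

```text
clock: 3.73
tcp_pos: [0.5901, -0.1151, 0.2526]
orientation: [1.882, 1.865, 0.305]
contact_force: [0.6, -0.6, 0.1]
grip_width: 0.0271
gripper_force: 31.5
```

Run:
```python
from h import *
o=r.get_obs();p=o["tcp_pos"];Rc=R.from_rotvec(o["orientation"]).as_matrix();c=np.radians(23)
print(p,o["joints"].round(2))
print(RW.T@(W(.055,c,.115)-p),np.degrees(R.from_matrix(Rc.T@RW).as_rotvec()))
ims=[]
for nm in("scene","side"):
    f=r.grab_frame(nm);np.savez(nm+"4.npz",**f)
    T=np.linalg.inv(f["world_from_camera"]);im=f["frame"].copy()
    def px(X):
        q=f["K"]@(T[:3,:3]@X+T[:3,3]);return tuple(int(round(t*16)) for t in q[:2]/q[2])
    uv=px(W(0.03,0,.05));x0=uv[0]//16-60;y0=uv[1]//16-65
    big=cv2.resize(im[y0:y0+130,x0:x0+120],(400,433),interpolation=2)
    def P(X):
        q=f["K"]@(T[:3,:3]@X+T[:3,3]);return tuple(int((t-b)*400/120) for t,b in zip(q[:2]/q[2],(x0,y0)))
    for ang,col in((c,(255,0,0)),(c+np.pi,(0,0,255))):
        ctr=W(.055,ang,.03);ring=[P(ctr+.0205*(np.cos(t)*e1+np.sin(t)*sy)) for t in np.linspace(0,6.28,40)]
        cv2.polylines(big,[np.array(ring)],True,col,1)
    cv2.polylines(big,[np.array([P(W(.095,t,0)) for t in np.linspace(0,6.28,60)])],True,(0,255,0),1)
    a=p+Rc[:,2]*.055;cv2.polylines(big,[np.array([P(a+.014*(np.cos(t)*e1+np.sin(t)*sy)) for t in np.linspace(0,6.28,40)])],True,(255,255,0),1)
    ims.append(big)
cv2.imwrite("pics/c4.png",np.hstack(ims)[:,:,::-1])
```

```text
[ 0.59007571 -0.11508233  0.25263475] [-0.28  0.15  0.31  2.13  0.32  0.38 -0.26]
[ 0.0054925  -0.001194   -0.00070828] [ 0.06271705  0.29957614 -0.45129387]
```

View pics/c4.png

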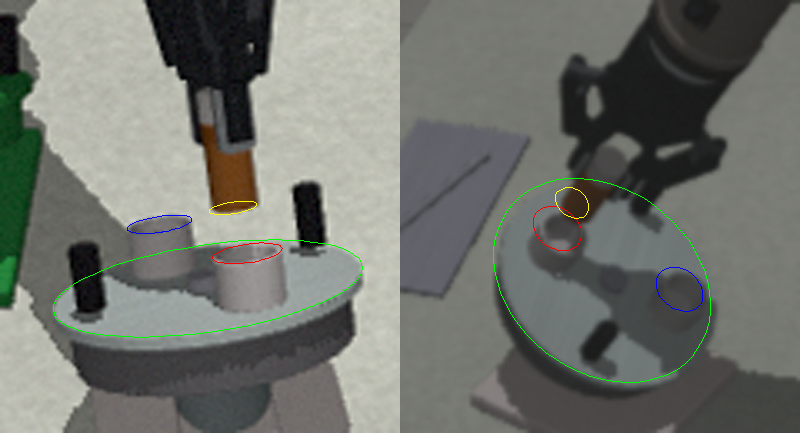

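The vial bottom and the cup line up with the model in the scene view. In the side view both are shifted alike, so I correct 5 mm and insert.

Call:
{"method": "arm_command", "body": {"rows": [{"fingers": -1,"x": 0.0055,"y": -0.001,"z": 0,"ax": 0,"ay": 0.3,"az": -0.4},{"fingers": -1,"x": 0,"y": 0,"z": 0.01,"ax": 0,"ay": 0,"az": 0},{"fingers": -1,"x": 0,"y": 0,"z": 0.01,"ax": 0,"ay": 0,"az": 0},{"fingers": -1,"x": 0,"y": 0,"z": 0,"ax": 0,"ay": 0,"az": 0}]}}

```text
clock: 4.17
tcp_pos: [0.5982, -0.1038, 0.2287]
orientation: [1.869, 1.891, 0.307]
contact_force: [-0.4, 0.3, 0.2]
grip_width: 0.0274
gripper_force: 31.5
```

Run:
```python
from h import *
o=r.get_obs();p=o["tcp_pos"];Rc=R.from_rotvec(o["orientation"]).as_matrix();c=np.radians(23)
print(Rc.T@(W(.055,c,.059)-p),np.degrees(R.from_matrix(Rc.T@RW).as_rotvec()),o["contact_force"])
```

```text
[-0.01013712  0.00244525  0.03255235] [-0.21812201 -0.38601395  0.58283134] [-0.42251462  0.34298115  0.23167576]
```

Call:
{"method": "arm_command", "body": {"rows": [{"fingers": -1,"x": 0,"y": 0,"z": 0,"ax": 0,"ay": 0,"az": 0},{"fingers": -1,"x": 0,"y": 0,"z": 0,"ax": 0,"ay": 0,"az": 0},{"fingers": -1,"x": 0,"y": 0,"z": 0,"ax": 0,"ay": 0,"az": 0}]}}

```text
clock: 4.42
tcp_pos: [0.5985, -0.1051, 0.2312]
orientation: [1.87, 1.887, 0.309]
contact_force: [0.3, 0.2, 0.1]
grip_width: 0.0271
gripper_force: 31.5
```

Run:
```python
from h import *
o=r.get_obs();p=o["tcp_pos"];Rc=R.from_rotvec(o["orientation"]).as_matrix();c=np.radians(23)
print(Rc.T@(W(.055,c,.059)-p),np.degrees(R.from_matrix(Rc.T@RW).as_rotvec()),o["contact_force"],abs(o["qvel"]).max())
```

```text
[-0.0084788   0.00106571  0.03442732] [-0.06107961 -0.3354296   0.43694699] [0.3146705  0.16624396 0.10307756] 0.007839051057449491
```

Call:
{"method": "arm_command", "body": {"rows": [{"fingers": -1,"x": -0.0085,"y": 0.001,"z": 0,"ax": 0,"ay": -0.3,"az": 0.4},{"fingers": -1,"x": 0,"y": 0,"z": 0,"ax": 0,"ay": 0,"az": 0},{"fingers": -1,"x": 0,"y": 0,"z": 0,"ax": 0,"ay": 0,"az": 0},{"fingers": -1,"x": 0,"y": 0,"z": 0.007,"ax": 0,"ay": 0,"az": 0},{"fingers": -1,"x": 0,"y": 0,"z": 0.004,"ax": 0,"ay": 0,"az": 0},{"fingers": -1,"x": 0,"y": 0,"z": 0.004,"ax": 0,"ay": 0,"az": 0}]}}

```text
clock: 4.92
tcp_pos: [0.6062, -0.1161, 0.2195]
orientation: [1.876, 1.877, 0.306]
contact_force: [-0.4, 0.4, -1.0]
grip_width: 0.0273
gripper_force: 31.5
```

Run:
```python
from h import *
o=r.get_obs();p=o["tcp_pos"];Rc=R.from_rotvec(o["orientation"]).as_matrix();c=np.radians(23)
print(Rc.T@(W(.055,c,.059)-p),np.degrees(R.from_matrix(Rc.T@RW).as_rotvec()),o["contact_force"],abs(o["qvel"]).max())
```

```text
[0.00027605 0.00029445 0.01886142] [-0.07831144 -0.035681    0.03267057] [-0.38697215  0.4404295  -0.9765332 ] 0.1093815054731195
```

Call:
{"method": "arm_command", "body": {"rows": [{"fingers": -1,"x": 0,"y": 0,"z": 0.006,"ax": 0,"ay": 0,"az": 0},{"fingers": -1,"x": 0,"y": 0,"z": 0.006,"ax": 0,"ay": 0,"az": 0},{"fingers": -1,"x": 0,"y": 0,"z": 0.005,"ax": 0,"ay": 0,"az": 0},{"fingers": -1,"x": 0,"y": 0,"z": 0,"ax": 0,"ay": 0,"az": 0},{"fingers": -1,"x": 0,"y": 0,"z": 0,"ax": 0,"ay": 0,"az": 0}]}}

```text
clock: 5.33
tcp_pos: [0.614, -0.119, 0.2049]
orientation: [1.877, 1.877, 0.306]
contact_force: [0.6, 0.0, 1.0]
grip_width: 0.0271
gripper_force: 31.5
```

Call:
{"method": "arm_command", "body": {"rows": [{"fingers": 0,"x": 0,"y": 0,"z": 0,"ax": 0,"ay": 0,"az": 0},{"fingers": 1,"x": 0,"y": 0,"z": 0,"ax": 0,"ay": 0,"az": 0},{"fingers": 1,"x": 0,"y": 0,"z": 0,"ax": 0,"ay": 0,"az": 0},{"fingers": 1,"x": 0,"y": 0,"z": 0,"ax": 0,"ay": 0,"az": 0},{"fingers": 1,"x": 0,"y": 0,"z": 0,"ax": 0,"ay": 0,"az": 0},{"fingers": 1,"x": 0,"y": 0,"z": 0,"ax": 0,"ay": 0,"az": 0}]}}

```text
clock: 5.83
tcp_pos: [0.6141, -0.1188, 0.2056]
orientation: [1.876, 1.877, 0.307]
contact_force: [0.7, 0.8, -0.3]
grip_width: 0.0852
gripper_force: 0.0
```

Call:
{"method": "arm_command", "body": {"rows": [{"fingers": 1,"x": 0,"y": 0,"z": -0.03,"ax": 0,"ay": 0,"az": 0},{"fingers": 1,"x": 0,"y": 0,"z": -0.04,"ax": 0,"ay": 0,"az": 0},{"fingers": 1,"x": 0,"y": 0,"z": -0.03,"ax": 0,"ay": 0,"az": 0},{"fingers": 1,"x": 0,"y": 0,"z": 0,"ax": 0,"ay": 0,"az": 0},{"fingers": 1,"x": 0,"y": 0,"z": 0,"ax": 0,"ay": 0,"az": 0}]}}

```text
clock: 6.25
tcp_pos: [0.5675, -0.102, 0.2942]
orientation: [1.874, 1.875, 0.312]
contact_force: [-0.2, 0.3, -0.4]
grip_width: 0.0854
gripper_force: 0.0
```

Run:
```python
from h import *
o=r.get_obs();p=o["tcp_pos"];Rc=R.from_rotvec(o["orientation"]).as_matrix()
print(p,"h",(p-H)@n,"rot",np.degrees(R.from_matrix(Rc.T@R0).as_rotvec())/5)
t=np.array([.504,.3447,.15]);print(R0.T@(t-p),R0.T@(t-p)/12)
f=r.grab_frame("scene");C=cloud(f);V=C.reshape(-1,3)-H;h=V@n;u=V@e1;v=V@sy
s=(h>.06)&(h<.085)&(np.hypot(u-.0506,v-.0215)<.025);print("cap",s.sum(),u[s].mean(),v[s].mean(),h[s].max())
```

```text
[ 0.56750535 -0.10197571  0.29418844] h 0.1630994666935509 rot [5.69626005e+00 1.97309207e+00 5.22384337e-03]
[ 0.44667571 -0.06350535  0.14418844] [ 0.03722298 -0.00529211  0.0120157 ]
cap 127 0.05482643824570577 0.0209340818631351 0.07485009405404386
```

Vial a is seated, with its cap top 74 mm above the face. Back for vial b.

Call:
{"method": "arm_command", "body": {"rows": [{"fingers": 1,"x": 0,"y": 0,"z": 0,"ax": 5.7,"ay": 2,"az": 0},{"fingers": 1,"x": 0,"y": 0,"z": 0,"ax": 5.7,"ay": 2,"az": 0},{"fingers": 1,"x": 0,"y": 0,"z": 0,"ax": 5.7,"ay": 2,"az": 0},{"fingers": 1,"x": 0,"y": 0,"z": 0,"ax": 5.7,"ay": 2,"az": 0},{"fingers": 1,"x": 0,"y": 0,"z": 0,"ax": 5.7,"ay": 2,"az": 0}]}}

```text
clock: 6.72
tcp_pos: [0.5672, -0.1024, 0.2911]
orientation: [-2.214, -2.215, 0.008]
contact_force: [0.7, -0.5, -1.0]
grip_width: 0.0854
gripper_force: 0.0
```

Call:
{"method": "arm_command", "body": {"rows": [{"fingers": 1,"x": 0.037,"y": -0.005,"z": 0,"ax": 0,"ay": 0,"az": 0},{"fingers": 1,"x": 0.037,"y": -0.005,"z": 0,"ax": 0,"ay": 0,"az": 0},{"fingers": 1,"x": 0.037,"y": -0.005,"z": 0,"ax": 0,"ay": 0,"az": 0},{"fingers": 1,"x": 0.037,"y": -0.005,"z": 0,"ax": 0,"ay": 0,"az": 0},{"fingers": 1,"x": 0.037,"y": -0.005,"z": 0.014,"ax": 0,"ay": 0,"az": 0},{"fingers": 1,"x": 0.037,"y": -0.006,"z": 0.018,"ax": 0,"ay": 0,"az": 0},{"fingers": 1,"x": 0.037,"y": -0.006,"z": 0.018,"ax": 0,"ay": 0,"az": 0},{"fingers": 1,"x": 0.037,"y": -0.006,"z": 0.018,"ax": 0,"ay": 0,"az": 0},{"fingers": 1,"x": 0.037,"y": -0.006,"z": 0.018,"ax": 0,"ay": 0,"az": 0},{"fingers": 1,"x": 0.037,"y": -0.005,"z": 0.018,"ax": 0,"ay": 0,"az": 0}]}}

```text
clock: 7.55
tcp_pos: [0.5116, 0.2689, 0.1859]
orientation: [-2.219, -2.218, 0.008]
contact_force: [1.0, -0.8, -0.8]
grip_width: 0.0854
gripper_force: 0.0
```

Call:
{"method": "arm_command", "body": {"rows": [{"fingers": 1,"x": 0.037,"y": -0.005,"z": 0.018,"ax": 0,"ay": 0,"az": 0},{"fingers": 1,"x": 0.037,"y": -0.005,"z": 0.018,"ax": 0,"ay": 0,"az": 0},{"fingers": 1,"x": 0,"y": 0,"z": 0,"ax": 0,"ay": 0,"az": 0},{"fingers": 1,"x": 0,"y": 0,"z": 0,"ax": 0,"ay": 0,"az": 0},{"fingers": 1,"x": 0,"y": 0,"z": 0,"ax": 0,"ay": 0,"az": 0}]}}

```text
clock: 7.97
tcp_pos: [0.5023, 0.3407, 0.1511]
orientation: [-2.219, -2.219, 0.009]
contact_force: [-0.1, -0.6, 0.0]
grip_width: 0.0856
gripper_force: 0.0
```

Run:
```python
from h import *
o=r.get_obs();p=o["tcp_pos"];Rc=R.from_rotvec(o["orientation"]).as_matrix()
print(p,np.degrees(R.from_matrix(Rc.T@R0).as_rotvec()));t=np.array([.504,.3447,.068]);print(R0.T@(t-p))
```

```text
[0.50225595 0.34065143 0.15112198] [-0.35955973  0.09038866 -0.00808935]
[0.00404857 0.00174405 0.08312198]
```

Call:
{"method": "arm_command", "body": {"rows": [{"fingers": 1,"x": 0.004,"y": 0.002,"z": 0.028,"ax": -0.3,"ay": 0,"az": 0},{"fingers": 1,"x": 0,"y": 0,"z": 0.028,"ax": 0,"ay": 0,"az": 0},{"fingers": 1,"x": 0,"y": 0,"z": 0.027,"ax": 0,"ay": 0,"az": 0},{"fingers": 1,"x": 0,"y": 0,"z": 0,"ax": 0,"ay": 0,"az": 0},{"fingers": -1,"x": 0,"y": 0,"z": 0,"ax": 0,"ay": 0,"az": 0},{"fingers": -1,"x": 0,"y": 0,"z": 0,"ax": 0,"ay": 0,"az": 0},{"fingers": -1,"x": 0,"y": 0,"z": 0,"ax": 0,"ay": 0,"az": 0},{"fingers": -1,"x": 0,"y": 0,"z": 0,"ax": 0,"ay": 0,"az": 0},{"fingers": -1,"x": 0,"y": 0,"z": 0,"ax": 0,"ay": 0,"az": 0},{"fingers": -1,"x": 0,"y": 0,"z": 0,"ax": 0,"ay": 0,"az": 0}]}}

```text
clock: 8.8
tcp_pos: [0.5051, 0.3464, 0.0714]
orientation: [2.221, 2.222, 0.006]
contact_force: [-0.6, -1.3, 6.8]
grip_width: 0.0273
gripper_force: 29.2
```

Run:
```python
from h import *
o=r.get_obs();p=o["tcp_pos"];Rc=R.from_rotvec(o["orientation"]).as_matrix();c=np.radians(203)
print("off",p[2]-.05,o["contact_force"])
off=p[2]-.05
print("grip rot",np.degrees(R.from_matrix(Rc.T@RW).as_rotvec())/5)
up=p+[0,0,.12]
pre=W(.055,c,.14);print(pre,RW.T@(pre-up),RW.T@(pre-up)/14)
```

```text
off 0.021418476302216813 [-0.56150041 -1.33452138  6.82293422]
grip rot [-5.62908451 -2.02134375 -0.00797628]
[ 0.48014277 -0.11686443  0.2227957 ] [-0.4626462  -0.02659069  0.03801142] [-0.03304616 -0.00189933  0.0027151 ]
```

Call:
{"method": "arm_command", "body": {"rows": [{"fingers": -1,"x": 0,"y": 0,"z": -0.04,"ax": 0,"ay": 0,"az": 0},{"fingers": -1,"x": 0,"y": 0,"z": -0.04,"ax": 0,"ay": 0,"az": 0},{"fingers": -1,"x": 0,"y": 0,"z": -0.04,"ax": 0,"ay": 0,"az": 0},{"fingers": -1,"x": 0,"y": 0,"z": 0,"ax": -5.6,"ay": -2,"az": 0},{"fingers": -1,"x": 0,"y": 0,"z": 0,"ax": -5.6,"ay": -2,"az": 0},{"fingers": -1,"x": 0,"y": 0,"z": 0,"ax": -5.6,"ay": -2,"az": 0},{"fingers": -1,"x": 0,"y": 0,"z": 0,"ax": -5.6,"ay": -2,"az": 0},{"fingers": -1,"x": 0,"y": 0,"z": 0,"ax": -5.6,"ay": -2,"az": 0}]}}

```text
clock: 9.47
tcp_pos: [0.5042, 0.3464, 0.1912]
orientation: [1.877, 1.876, 0.311]
contact_force: [0.7, 0.1, -1.7]
grip_width: 0.0273
gripper_force: 32.6
```

Call:
{"method": "arm_command", "body": {"rows": [{"fingers": -1,"x": -0.033,"y": -0.002,"z": 0.002,"ax": 0,"ay": 0,"az": 0},{"fingers": -1,"x": -0.033,"y": -0.002,"z": 0.002,"ax": 0,"ay": 0,"az": 0},{"fingers": -1,"x": -0.033,"y": -0.002,"z": 0.002,"ax": 0,"ay": 0,"az": 0},{"fingers": -1,"x": -0.033,"y": -0.002,"z": 0.002,"ax": 0,"ay": 0,"az": 0},{"fingers": -1,"x": -0.033,"y": -0.002,"z": 0.002,"ax": 0,"ay": 0,"az": 0},{"fingers": -1,"x": -0.033,"y": -0.002,"z": 0.002,"ax": 0,"ay": 0,"az": 0},{"fingers": -1,"x": -0.033,"y": -0.002,"z": 0.002,"ax": 0,"ay": 0,"az": 0},{"fingers": -1,"x": -0.033,"y": -0.002,"z": 0.002,"ax": 0,"ay": 0,"az": 0},{"fingers": -1,"x": -0.033,"y": -0.002,"z": 0.002,"ax": 0,"ay": 0,"az": 0}]}}

```text
clock: 10.22
tcp_pos: [0.4839, 0.048, 0.2154]
orientation: [1.879, 1.878, 0.305]
contact_force: [-0.6, -0.5, 0.2]
grip_width: 0.0275
gripper_force: 32.6
```

Call:
{"method": "arm_command", "body": {"rows": [{"fingers": -1,"x": -0.033,"y": -0.002,"z": 0.002,"ax": 0,"ay": 0,"az": 0},{"fingers": -1,"x": -0.033,"y": -0.002,"z": 0.002,"ax": 0,"ay": 0,"az": 0},{"fingers": -1,"x": -0.033,"y": -0.002,"z": 0.002,"ax": 0,"ay": 0,"az": 0},{"fingers": -1,"x": -0.033,"y": -0.002,"z": 0.002,"ax": 0,"ay": 0,"az": 0},{"fingers": -1,"x": -0.033,"y": 0,"z": 0.002,"ax": 0,"ay": 0,"az": 0},{"fingers": -1,"x": 0,"y": 0,"z": 0,"ax": 0,"ay": 0,"az": 0},{"fingers": -1,"x": 0,"y": 0,"z": 0,"ax": 0,"ay": 0,"az": 0},{"fingers": -1,"x": 0,"y": 0,"z": 0,"ax": 0,"ay": 0,"az": 0}]}}

```text
clock: 10.88
tcp_pos: [0.4751, -0.1146, 0.2301]
orientation: [1.879, 1.878, 0.305]
contact_force: [-0.1, 0.6, -1.0]
grip_width: 0.0271
gripper_force: 32.6
```

Run:
```python
from h import *
o=r.get_obs();p=o["tcp_pos"];Rc=R.from_rotvec(o["orientation"]).as_matrix();c=np.radians(203)
print(p,o["joints"].round(2),o["contact_force"],abs(o["qvel"]).max())
print(Rc.T@(W(.055,c,.115)-p),np.degrees(R.from_matrix(Rc.T@RW).as_rotvec()))
```

```text
[ 0.47512735 -0.11461667  0.23012454] [-0.84 -0.09  0.83  2.4   0.66  0.38 -0.56] [-0.08151035  0.6388988  -0.96337009] 0.023617361874297662
[-0.00082827  0.00099869  0.03408101] [-0.22124876 -0.06999394 -0.01258185]
```

Call:
{"method": "arm_command", "body": {"rows": [{"fingers": -1,"x": -0.001,"y": 0.001,"z": 0.015,"ax": -0.2,"ay": -0.1,"az": 0},{"fingers": -1,"x": 0,"y": 0,"z": 0.015,"ax": 0,"ay": 0,"az": 0},{"fingers": -1,"x": 0,"y": 0,"z": 0.01,"ax": 0,"ay": 0,"az": 0},{"fingers": -1,"x": 0,"y": 0,"z": 0.01,"ax": 0,"ay": 0,"az": 0},{"fingers": -1,"x": 0,"y": 0,"z": 0,"ax": 0,"ay": 0,"az": 0},{"fingers": -1,"x": 0,"y": 0,"z": 0,"ax": 0,"ay": 0,"az": 0},{"fingers": -1,"x": 0,"y": 0,"z": 0,"ax": 0,"ay": 0,"az": 0}]}}

```text
clock: 11.47
tcp_pos: [0.4976, -0.1239, 0.1914]
orientation: [1.875, 1.876, 0.303]
contact_force: [0.6, 0.0, -0.2]
grip_width: 0.0271
gripper_force: 32.6
```

Run:
```python
from h import *
o=r.get_obs();p=o["tcp_pos"];Rc=R.from_rotvec(o["orientation"]).as_matrix();c=np.radians(203)
print(p,o["joints"].round(2),o["contact_force"],abs(o["qvel"]).max())
print(Rc.T@(W(.055,c,.061)-p),np.degrees(R.from_matrix(Rc.T@RW).as_rotvec()))
ims=[]
f=r.grab_frame("scene");T=np.linalg.inv(f["world_from_camera"]);im=f["frame"]
def P0(X):
    q=f["K"]@(T[:3,:3]@X+T[:3,3]);return q[:2]/q[2]
x0,y0=(P0(W(0,0,.03))-[60,60]).astype(int);big=cv2.resize(im[y0:y0+120,x0:x0+120],(500,500),interpolation=2)
P=lambda X:tuple(int(t) for t in (P0(X)-[x0,y0])*500/120)
for ctr,ra in((W(.055,c,.03),.0205),(W(.055,c,.03),.0165),(p+Rc[:,2]*.0564,.014)):
    cv2.polylines(big,[np.array([P(ctr+ra*(np.cos(t)*e1+np.sin(t)*sy)) for t in np.linspace(0,6.28,40)])],True,(255,0,0) if ra!=.014 else (255,255,0),1)
cv2.imwrite("pics/c5.png",big[:,:,::-1])
```

```text
[ 0.49757875 -0.12391119  0.19135704] [-0.63  0.11  0.72  2.39  0.39  0.18 -0.3 ] [ 0.55876928  0.02298028 -0.24819175] 0.03784479633112922
[ 0.00110732 -0.00018558  0.04237731] [-0.06511572  0.15908081  0.07582137]
```

View pics/c5.png

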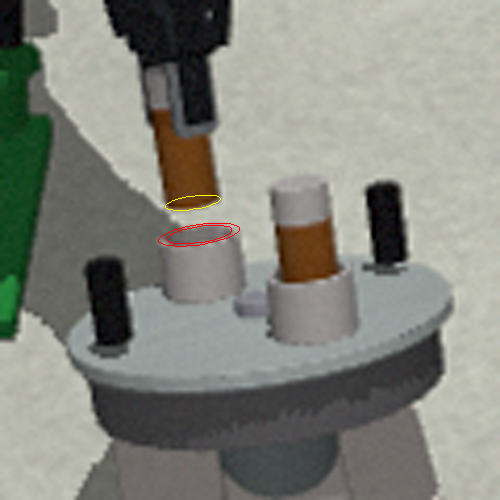

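The vial sits on the cup axis, 17 mm above the rim, and the first vial is seated. Joint 6 is near its limit, so I ease the tilt by 4° for the last bit.

Run:
```python
from h import *
o=r.get_obs();p=o["tcp_pos"];Rc=R.from_rotvec(o["orientation"]).as_matrix();c=np.radians(203)
for tilt in(26,24):
    Rt=R.from_rotvec(ax*np.radians(tilt)).as_matrix()@R0
    w=np.degrees(R.from_matrix(Rc.T@Rt).as_rotvec())
    for hb in(.036,.020,.012):
        t=W(.055,c,hb)-Rt[:,2]*.0564
        print(tilt,hb,w.round(2),(Rc.T@(t-p)).round(4),(Rt.T@(t-p)).round(4))
```

```text
26 0.036 [3.74 1.47 0.08] [-0.0005  0.0032  0.0113] [-0.0008  0.004   0.011 ]
26 0.02 [3.74 1.47 0.08] [-0.0005  0.0032  0.0273] [-0.0012  0.005   0.027 ]
26 0.012 [3.74 1.47 0.08] [-0.0004  0.0032  0.0353] [-0.0013  0.0055  0.035 ]
24 0.036 [5.63 2.14 0.08] [-0.0012  0.0051  0.0114] [-0.0016  0.0062  0.0108]
24 0.02 [5.63 2.14 0.08] [-0.0011  0.0051  0.0274] [-0.0021  0.0077  0.0267]
24 0.012 [5.63 2.14 0.08] [-0.0011  0.0051  0.0354] [-0.0024  0.0085  0.0347]
```

Call:
{"method": "arm_command", "body": {"rows": [{"fingers": -1,"x": -0.001,"y": 0.003,"z": 0,"ax": 3.7,"ay": 1.5,"az": 0},{"fingers": -1,"x": 0,"y": 0,"z": 0.006,"ax": 0,"ay": 0,"az": 0},{"fingers": -1,"x": 0,"y": 0.001,"z": 0.005,"ax": 0,"ay": 0,"az": 0},{"fingers": -1,"x": 0,"y": 0,"z": 0,"ax": 0,"ay": 0,"az": 0},{"fingers": -1,"x": 0,"y": 0,"z": 0,"ax": 0,"ay": 0,"az": 0},{"fingers": -1,"x": 0,"y": 0,"z": 0,"ax": 0,"ay": 0,"az": 0}]}}

```text
clock: 12.02
tcp_pos: [0.5047, -0.1277, 0.1826]
orientation: [1.909, 1.908, 0.274]
contact_force: [-0.1, -0.4, -0.6]
grip_width: 0.0271
gripper_force: 32.6
```

Run:
```python
from h import *
o=r.get_obs();p=o["tcp_pos"];Rc=R.from_rotvec(o["orientation"]).as_matrix();c=np.radians(203)
print(o["joints"].round(2),o["contact_force"])
tilt=26
Rt=R.from_rotvec(ax*np.radians(tilt)).as_matrix()@R0
for hb in(.036,.020):
    t=W(.055,c,hb)-Rt[:,2]*.0564
    print(np.degrees(R.from_matrix(Rc.T@Rt).as_rotvec()).round(2),(Rc.T@(t-p)).round(4))
```

```text
[-0.46  0.15  0.56  2.34  0.21  0.22 -0.12] [-0.10639673 -0.404571   -0.61140341]
[0.92 0.66 0.04] [ 0.0017  0.0015 -0.0006]
[0.92 0.66 0.04] [0.0015 0.0023 0.0154]
```

Call:
{"method": "arm_command", "body": {"rows": [{"fingers": -1,"x": 0.0015,"y": 0.002,"z": 0,"ax": 0.9,"ay": 0.6,"az": 0},{"fingers": -1,"x": 0,"y": 0,"z": 0.004,"ax": 0,"ay": 0,"az": 0},{"fingers": -1,"x": 0,"y": 0,"z": 0.004,"ax": 0,"ay": 0,"az": 0},{"fingers": -1,"x": 0,"y": 0.0005,"z": 0.004,"ax": 0,"ay": 0,"az": 0},{"fingers": -1,"x": 0,"y": 0,"z": 0.004,"ax": 0,"ay": 0,"az": 0},{"fingers": -1,"x": 0,"y": 0,"z": 0,"ax": 0,"ay": 0,"az": 0},{"fingers": -1,"x": 0,"y": 0,"z": 0,"ax": 0,"ay": 0,"az": 0},{"fingers": -1,"x": 0,"y": 0,"z": 0,"ax": 0,"ay": 0,"az": 0}]}}

```text
clock: 12.68
tcp_pos: [0.514, -0.1286, 0.1691]
orientation: [1.922, 1.923, 0.271]
contact_force: [0.2, 1.0, -0.7]
grip_width: 0.0269
gripper_force: 35.8
```

Run:
```python
from h import *
o=r.get_obs();p=o["tcp_pos"];Rc=R.from_rotvec(o["orientation"]).as_matrix();c=np.radians(203)
print(o["joints"].round(2),o["contact_force"])
tilt=26
Rt=R.from_rotvec(ax*np.radians(tilt)).as_matrix()@R0
for hb in(.020,.008):
    t=W(.055,c,hb)-Rt[:,2]*.0564
    print(np.degrees(R.from_matrix(Rc.T@Rt).as_rotvec()).round(2),(Rc.T@(t-p)).round(4))
```

```text
[-0.37  0.2   0.47  2.32  0.12  0.21 -0.04] [ 0.24698325  1.0139393  -0.69654178]
[0.03 0.06 0.03] [-0.     -0.0003 -0.0006]
[0.03 0.06 0.03] [-0.0003  0.0005  0.0114]
```

Call:
{"method": "arm_command", "body": {"rows": [{"fingers": -1,"x": 0,"y": 0,"z": 0.004,"ax": 0,"ay": 0,"az": 0},{"fingers": -1,"x": 0,"y": 0,"z": 0.005,"ax": 0,"ay": 0,"az": 0},{"fingers": -1,"x": 0,"y": 0,"z": 0,"ax": 0,"ay": 0,"az": 0},{"fingers": -1,"x": 0,"y": 0,"z": 0,"ax": 0,"ay": 0,"az": 0},{"fingers": -1,"x": 0,"y": 0,"z": 0,"ax": 0,"ay": 0,"az": 0}]}}

```text
clock: 13.1
tcp_pos: [0.5179, -0.13, 0.1612]
orientation: [1.922, 1.922, 0.271]
contact_force: [-0.8, 0.2, -0.6]
grip_width: 0.0274
gripper_force: 35.8
```

Call:
{"method": "arm_command", "body": {"rows": [{"fingers": 0,"x": 0,"y": 0,"z": 0,"ax": 0,"ay": 0,"az": 0},{"fingers": 1,"x": 0,"y": 0,"z": 0,"ax": 0,"ay": 0,"az": 0},{"fingers": 1,"x": 0,"y": 0,"z": 0,"ax": 0,"ay": 0,"az": 0},{"fingers": 1,"x": 0,"y": 0,"z": 0,"ax": 0,"ay": 0,"az": 0},{"fingers": 1,"x": 0,"y": 0,"z": 0,"ax": 0,"ay": 0,"az": 0},{"fingers": 1,"x": 0,"y": 0,"z": 0,"ax": 0,"ay": 0,"az": 0}]}}

```text
clock: 13.6
tcp_pos: [0.518, -0.1298, 0.1614]
orientation: [1.922, 1.922, 0.272]
contact_force: [-0.6, -0.7, 0.4]
grip_width: 0.0852
gripper_force: 0.0
```

Call:
{"method": "arm_command", "body": {"rows": [{"fingers": 1,"x": 0,"y": 0,"z": -0.03,"ax": 0,"ay": 0,"az": 0},{"fingers": 1,"x": 0,"y": 0,"z": -0.035,"ax": 0,"ay": 0,"az": 0},{"fingers": 1,"x": 0,"y": 0,"z": -0.03,"ax": 0,"ay": 0,"az": 0},{"fingers": 1,"x": 0,"y": 0,"z": 0,"ax": 0,"ay": 0,"az": 0},{"fingers": 1,"x": 0,"y": 0,"z": 0,"ax": 0,"ay": 0,"az": 0},{"fingers": 1,"x": 0,"y": 0,"z": 0,"ax": 0,"ay": 0,"az": 0}]}}

```text
clock: 14.1
tcp_pos: [0.4786, -0.1156, 0.2464]
orientation: [1.921, 1.923, 0.273]
contact_force: [-1.1, -0.6, 0.0]
grip_width: 0.0855
gripper_force: 0.0
```

Run:
```python
from h import *
o=r.get_obs();p=o["tcp_pos"];Rc=R.from_rotvec(o["orientation"]).as_matrix()
print(p,o["joints"].round(2),"h",(p-H)@n,"tilt back",np.degrees(R.from_matrix(Rc.T@RW).as_rotvec()))
f=r.grab_frame("scene");C=cloud(f);V=C.reshape(-1,3)-H;h=V@n;u=V@e1;v=V@sy
for s0 in(1,-1):
    s=(h>.06)&(h<.1)&(np.hypot(u-s0*.0506,v-s0*.0215)<.025);print("cap",s.sum(),u[s].mean(),v[s].mean(),np.percentile(h[s],95))
cm=f["frame"].reshape(-1,3).max(1);rad=np.hypot(u,v)
s=(h>.015)&(h<.055)&(rad>.055)&(rad<.1)&(cm<60)
for t in(v>.03,v<-.03):
    k=s&t;print(" knob",k.sum(),np.median(u[k]).round(4),np.median(v[k]).round(4))
```

```text
[ 0.47860425 -0.11559768  0.24642685] [-0.57 -0.06  0.59  2.32  0.38  0.46 -0.28] h 0.16140114398533045 tilt back [-3.69320588 -1.34782345  0.04188191]
cap 131 0.054564156433648606 0.02088840455732308 0.07405204731018904
cap 110 -0.046526975685229406 -0.023247130657336985 0.07408657420942417
 knob 117 -0.0246 0.0697
 knob 145 0.0366 -0.0731
```

Both vials are seated. Now to knob a (113°), with the jaws closing along the horizontal and an 18° tilt.

```bash
cat >> h.py <<'E'
RK=R.from_rotvec(ax*np.radians(18)).as_matrix()@R0@R.from_euler("z",-70.6,degrees=True).as_matrix()
E
python3 - <<'E'
from h import *
o=r.get_obs();p=o["tcp_pos"];Rc=R.from_rotvec(o["orientation"]).as_matrix()
w=np.degrees(R.from_matrix(Rc.T@RK).as_rotvec());print(w,w/11,RK)
k=np.radians(113)
pre=W(.078,k,.11);g=W(.078,k,.030)
print(pre,RK.T@(pre-p),g,RK.T@(g-pre))
E
```

```text
[  4.88975191   6.98406095 -70.43186657] [ 0.4445229   0.63491463 -6.40289696] [[-8.97058055e-01  3.32161132e-01  2.91471831e-01]
 [ 3.15904009e-01  9.43222658e-01 -1.02643435e-01]
 [-3.09016994e-01  4.49185378e-17 -9.51056516e-01]]
[ 0.54173851 -0.03965056  0.20689031] [-0.02078952  0.09293669  0.04766914] [ 0.57946742 -0.052937    0.13760827] [-1.66329353e-02  6.60345024e-18  7.82518081e-02]
```

Call:
{"method": "arm_command", "body": {"rows": [{"fingers": 1,"x": 0,"y": 0,"z": 0,"ax": 0.44,"ay": 0.63,"az": -6.4},{"fingers": 1,"x": 0,"y": 0,"z": 0,"ax": 0.44,"ay": 0.63,"az": -6.4},{"fingers": 1,"x": 0,"y": 0,"z": 0,"ax": 0.44,"ay": 0.63,"az": -6.4},{"fingers": 1,"x": 0,"y": 0,"z": 0,"ax": 0.44,"ay": 0.63,"az": -6.4},{"fingers": 1,"x": 0,"y": 0,"z": 0,"ax": 0.44,"ay": 0.63,"az": -6.4},{"fingers": 1,"x": 0,"y": 0,"z": 0,"ax": 0.44,"ay": 0.63,"az": -6.4},{"fingers": 1,"x": 0,"y": 0,"z": 0,"ax": 0.44,"ay": 0.63,"az": -6.4},{"fingers": 1,"x": 0,"y": 0,"z": 0,"ax": 0.44,"ay": 0.63,"az": -6.4},{"fingers": 1,"x": 0,"y": 0,"z": 0,"ax": 0.44,"ay": 0.63,"az": -6.4},{"fingers": 1,"x": 0,"y": 0,"z": 0,"ax": 0.44,"ay": 0.63,"az": -6.4}]}}

```text
clock: 14.98
tcp_pos: [0.4782, -0.1165, 0.2451]
orientation: [0.622, 2.748, -0.047]
contact_force: [-0.0, 0.1, 0.9]
grip_width: 0.0853
gripper_force: 0.0
```

Call:
{"method": "arm_command", "body": {"rows": [{"fingers": 1,"x": 0,"y": 0,"z": 0,"ax": 0.44,"ay": 0.63,"az": -6.4},{"fingers": 1,"x": -0.007,"y": 0.031,"z": 0,"ax": 0,"ay": 0,"az": 0},{"fingers": 1,"x": -0.007,"y": 0.031,"z": 0,"ax": 0,"ay": 0,"az": 0},{"fingers": 1,"x": -0.007,"y": 0.031,"z": 0.024,"ax": 0,"ay": 0,"az": 0},{"fingers": 1,"x": 0,"y": 0,"z": 0.024,"ax": 0,"ay": 0,"az": 0},{"fingers": 1,"x": 0,"y": 0,"z": 0,"ax": 0,"ay": 0,"az": 0},{"fingers": 1,"x": 0,"y": 0,"z": 0,"ax": 0,"ay": 0,"az": 0},{"fingers": 1,"x": 0,"y": 0,"z": 0,"ax": 0,"ay": 0,"az": 0}]}}

```text
clock: 15.65
tcp_pos: [0.5418, -0.0412, 0.2071]
orientation: [0.481, 2.789, -0.078]
contact_force: [0.3, -0.3, 0.5]
grip_width: 0.0859
gripper_force: 0.0
```

Run:
```python
from h import *
o=r.get_obs();p=o["tcp_pos"];Rc=R.from_rotvec(o["orientation"]).as_matrix()
print(p,o["joints"].round(2),np.degrees(R.from_matrix(Rc.T@RK).as_rotvec()))
print(Rc.T@(W(.078,np.radians(113),.030)-p))
w=r.grab_frame("wrist");cv2.imwrite("pics/w2.png",w["frame"][:,:,::-1])
```

```text
[ 0.54184139 -0.0411998   0.20708783] [-0.69  0.21  0.65  2.16 -0.    0.52  1.17] [-0.11088593  0.05743159 -0.13445197]
[-0.01590818  0.00161599  0.0782637 ]
```

View pics/w2.png

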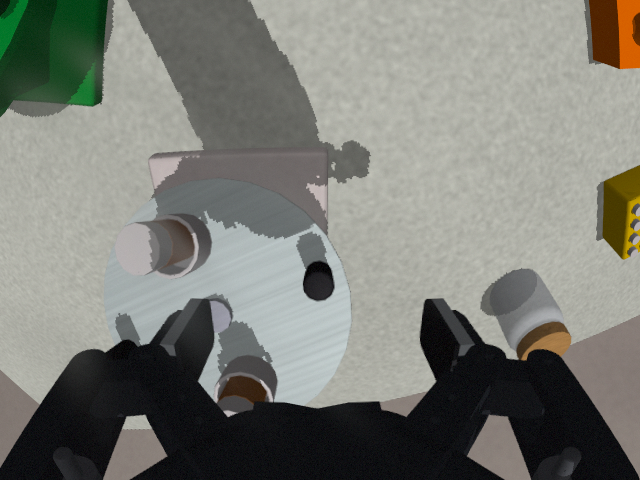

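The knob is centred between the open fingers at (318,282). I descend with the fingers part closed, then grip.

Call:
{"method": "arm_command", "body": {"rows": [{"fingers": 0.2,"x": -0.004,"y": 0.0015,"z": 0.02,"ax": 0,"ay": 0,"az": -0.1},{"fingers": 0.2,"x": -0.004,"y": 0,"z": 0.02,"ax": 0,"ay": 0,"az": 0},{"fingers": 0.2,"x": -0.004,"y": 0,"z": 0.02,"ax": 0,"ay": 0,"az": 0},{"fingers": 0.2,"x": -0.004,"y": 0,"z": 0.018,"ax": 0,"ay": 0,"az": 0},{"fingers": 0.2,"x": 0,"y": 0,"z": 0,"ax": 0,"ay": 0,"az": 0},{"fingers": 0.2,"x": 0,"y": 0,"z": 0,"ax": 0,"ay": 0,"az": 0}]}}

```text
clock: 16.2
tcp_pos: [0.58, -0.0524, 0.139]
orientation: [0.478, 2.788, -0.076]
contact_force: [-0.1, -1.0, 0.1]
grip_width: 0.0511
gripper_force: 0.0
```

Call:
{"method": "arm_command", "body": {"rows": [{"fingers": -1,"x": 0,"y": 0,"z": 0,"ax": 0,"ay": 0,"az": 0},{"fingers": -1,"x": 0,"y": 0,"z": 0,"ax": 0,"ay": 0,"az": 0},{"fingers": -1,"x": 0,"y": 0,"z": 0,"ax": 0,"ay": 0,"az": 0},{"fingers": -1,"x": 0,"y": 0,"z": 0,"ax": 0,"ay": 0,"az": 0},{"fingers": -1,"x": 0,"y": 0,"z": 0,"ax": 0,"ay": 0,"az": 0},{"fingers": -1,"x": 0,"y": 0,"z": 0,"ax": 0,"ay": 0,"az": 0},{"fingers": -1,"x": 0,"y": 0,"z": 0,"ax": 0,"ay": 0,"az": 0}], "grip_force": 40}}

```text
clock: 16.78
tcp_pos: [0.5792, -0.0533, 0.1398]
orientation: [0.479, 2.788, -0.076]
contact_force: [-7.6, -3.7, 10.2]
grip_width: 0.0169
gripper_force: 38.8
```

Run:
```python
from h import *
o=r.get_obs();p=o["tcp_pos"];Rc=R.from_rotvec(o["orientation"]).as_matrix()
V=p-H;print(o["contact_force"],o["grip_width"],[V@q for q in(e1,sy,n)],np.degrees(np.arctan2(V@sy,V@e1)),o["joints"].round(2))
# rows for moving ccw 15 deg per 3 rows from measured angle, in tool frame RK
a0=np.arctan2(V@sy,V@e1)
for i in range(0,37):
    a=a0+np.radians(5*i);b=a+np.radians(5)
    print(round(np.degrees(a)),(1000*RK.T@(W(.078,b,0)-W(.078,a,0))).round(1))
```

```text
[-7.55338721 -3.68972914 10.18993087] 0.01688851811081416 [np.float64(-0.02946236597741026), np.float64(0.07141119932963444), np.float64(0.031991541059738525)] 112.41974456275962 [-0.51  0.38  0.52  2.13 -0.18  0.38  1.34]
112 [ 6.  -2.9  1.3]
117 [ 5.8 -3.4  1.2]
122 [ 5.5 -3.9  1.2]
127 [ 5.1 -4.4  1.1]
132 [ 4.7 -4.8  1. ]
137 [ 4.3 -5.2  0.9]
142 [ 3.8 -5.6  0.8]
147 [ 3.3 -5.9  0.7]
152 [ 2.8 -6.2  0.6]
157 [ 2.3 -6.4  0.5]
162 [ 1.7 -6.6  0.4]
167 [ 1.2 -6.7  0.2]
172 [ 0.6 -6.8  0.1]
177 [ 0.  -6.8  0. ]
182 [-0.6 -6.8 -0.1]
187 [-1.1 -6.7 -0.2]
192 [-1.7 -6.6 -0.4]
197 [-2.3 -6.4 -0.5]
202 [-2.8 -6.2 -0.6]
207 [-3.3 -5.9 -0.7]
212 [-3.8 -5.6 -0.8]
217 [-4.3 -5.2 -0.9]
222 [-4.7 -4.8 -1. ]
227 [-5.1 -4.4 -1.1]
232 [-5.4 -3.9 -1.2]
237 [-5.8 -3.4 -1.2]
242 [-6.  -2.9 -1.3]
247 [-6.3 -2.3 -1.3]
252 [-6.4 -1.8 -1.4]
257 [-6.6 -1.2 -1.4]
262 [-6.6 -0.6 -1.4]
267 [-6.7 -0.  -1.4]
272 [-6.6  0.6 -1.4]
277 [-6.6  1.2 -1.4]
282 [-6.4  1.8 -1.4]
287 [-6.3  2.3 -1.3]
292 [-6.   2.9 -1.3]
```

Call:
{"method": "arm_command", "body": {"rows": [{"fingers": -1,"x": 0,"y": 0,"z": -0.001,"ax": 0,"ay": 0,"az": 0},{"fingers": -1,"x": -0.0063,"y": 0.0023,"z": -0.0013,"ax": 0,"ay": 0,"az": 0},{"fingers": -1,"x": -0.0064,"y": 0.0018,"z": -0.0014,"ax": 0,"ay": 0,"az": 0}]}}

```text
clock: 17.03
tcp_pos: [0.5878, -0.0529, 0.1446]
orientation: [0.479, 2.795, -0.079]
contact_force: [-5.2, -3.7, -4.6]
grip_width: 0.0167
gripper_force: 40.8
```

Call:
{"method": "arm_command", "body": {"rows": [{"fingers": -1,"x": -0.0066,"y": 0.0012,"z": -0.0014,"ax": 0,"ay": 0,"az": 0},{"fingers": -1,"x": -0.0066,"y": 0.0006,"z": -0.0014,"ax": 0,"ay": 0,"az": 0}]}}

```text
clock: 17.2
tcp_pos: [0.5998, -0.0544, 0.1514]
orientation: [0.478, 2.795, -0.078]
contact_force: [-5.5, -2.5, -4.7]
grip_width: 0.0168
gripper_force: 40.8
```

Call:
{"method": "arm_command", "body": {"rows": [{"fingers": -1,"x": -0.0067,"y": 0,"z": -0.0014,"ax": 0,"ay": 0,"az": 0},{"fingers": -1,"x": -0.0066,"y": -0.0006,"z": -0.0014,"ax": 0,"ay": 0,"az": 0}]}}

```text
clock: 17.37
tcp_pos: [0.6108, -0.0582, 0.1582]
orientation: [0.477, 2.795, -0.077]
contact_force: [-6.2, -1.7, -4.3]
grip_width: 0.0168
gripper_force: 40.8
```

Call:
{"method": "arm_command", "body": {"rows": [{"fingers": -1,"x": -0.0066,"y": -0.0012,"z": -0.0014,"ax": 0,"ay": 0,"az": 0},{"fingers": -1,"x": -0.0064,"y": -0.0018,"z": -0.0014,"ax": 0,"ay": 0,"az": 0}]}}

```text
clock: 17.53
tcp_pos: [0.6212, -0.0643, 0.165]
orientation: [0.476, 2.795, -0.076]
contact_force: [-4.9, 0.6, -4.3]
grip_width: 0.0171
gripper_force: 40.7
```

```bash
cat >> h.py <<'E'
def ana(p,F):
    V=np.array(p)-H;F=np.array(F);a=np.arctan2(V@sy,V@e1);er=np.cos(a)*e1+np.sin(a)*sy;et=np.cross(n,er)
    return [round(float(t),2) for t in(np.degrees(a),1000*V@er,1000*V@n,F@er,F@et,F@n)]
E
python3 - <<'E'
from h import *
o=r.get_obs();print(ana(o["tcp_pos"],o["contact_force"]),o["moment"])
print(ana([0.5792, -0.0533, 0.1398],[-7.6, -3.7, 10.2]))
E
```

```text
[74.67, 77.73, 32.2, -2.69, 5.81, -1.3] [ 0.11177351  1.577902   -0.09516669]
[112.45, 77.22, 31.96, -5.54, 2.34, 11.8]
```

Call:
{"method": "arm_command", "body": {"rows": [{"fingers": -1,"x": -0.0063,"y": -0.0023,"z": -0.0013,"ax": 0,"ay": 0,"az": 0},{"fingers": -1,"x": -0.006,"y": -0.0029,"z": -0.0013,"ax": 0,"ay": 0,"az": 0}]}}

```text
clock: 17.7
tcp_pos: [0.6306, -0.0728, 0.1718]
orientation: [0.475, 2.793, -0.076]
contact_force: [-4.9, 0.1, -4.0]
grip_width: 0.0165
gripper_force: 40.9
```

Call:
{"method": "arm_command", "body": {"rows": [{"fingers": -1,"x": -0.0058,"y": -0.0034,"z": -0.0012,"ax": 0,"ay": 0,"az": 0},{"fingers": -1,"x": -0.0054,"y": -0.0039,"z": -0.0012,"ax": 0,"ay": 0,"az": 0}]}}

```text
clock: 17.87
tcp_pos: [0.6381, -0.0829, 0.1778]
orientation: [0.475, 2.792, -0.075]
contact_force: [-5.5, 1.0, -4.2]
grip_width: 0.0165
gripper_force: 40.9
```

Call:
{"method": "arm_command", "body": {"rows": [{"fingers": -1,"x": -0.0051,"y": -0.0044,"z": -0.0011,"ax": 0,"ay": 0,"az": 0},{"fingers": -1,"x": -0.0047,"y": -0.0048,"z": -0.001,"ax": 0,"ay": 0,"az": 0}]}}

```text
clock: 18.03
tcp_pos: [0.6438, -0.0946, 0.1831]
orientation: [0.475, 2.791, -0.075]
contact_force: [-5.9, 0.9, -2.9]
grip_width: 0.0167
gripper_force: 41.0
```

Call:
{"method": "arm_command", "body": {"rows": [{"fingers": -1,"x": -0.0043,"y": -0.0052,"z": -0.0009,"ax": 0,"ay": 0,"az": 0},{"fingers": -1,"x": -0.0038,"y": -0.0056,"z": -0.0008,"ax": 0,"ay": 0,"az": 0}]}}

```text
clock: 18.2
tcp_pos: [0.6473, -0.1071, 0.1875]
orientation: [0.475, 2.79, -0.074]
contact_force: [-5.8, 2.1, -3.3]
grip_width: 0.0168
gripper_force: 41.1
```

Call:
{"method": "arm_command", "body": {"rows": [{"fingers": -1,"x": -0.0033,"y": -0.0059,"z": -0.0007,"ax": 0,"ay": 0,"az": 0},{"fingers": -1,"x": -0.0028,"y": -0.0062,"z": -0.0006,"ax": 0,"ay": 0,"az": 0}]}}

```text
clock: 18.37
tcp_pos: [0.6488, -0.1204, 0.1908]
orientation: [0.475, 2.789, -0.074]
contact_force: [-5.1, 2.0, -1.4]
grip_width: 0.0166
gripper_force: 41.2
```

Call:
{"method": "arm_command", "body": {"rows": [{"fingers": -1,"x": -0.0023,"y": -0.0064,"z": -0.0005,"ax": 0,"ay": 0,"az": 0},{"fingers": -1,"x": -0.0017,"y": -0.0066,"z": -0.0004,"ax": 0,"ay": 0,"az": 0}]}}

```text
clock: 18.53
tcp_pos: [0.6482, -0.134, 0.1931]
orientation: [0.474, 2.788, -0.074]
contact_force: [-3.4, 2.0, -1.6]
grip_width: 0.0168
gripper_force: 41.2
```

Run:
```python
from h import *
o=r.get_obs();print(ana(o["tcp_pos"],o["contact_force"]),o["joints"].round(2))
for d in([0.5878,-0.0529,0.1446],[-5.2,-3.7,-4.6]),([0.5998,-0.0544,0.1514],[-5.5,-2.5,-4.7]),([0.6108,-0.0582,0.1582],[-6.2,-1.7,-4.3]),([0.6212,-0.0643,0.165],[-4.9,0.6,-4.3]): print(ana(*d))
```

```text
[13.33, 78.8, 32.18, -3.88, 1.71, 0.57] [-0.3   0.41  0.48  1.91 -0.22  0.56  1.52]
[105.14, 77.28, 32.13, -3.6, 6.66, -2.15]
[94.85, 77.45, 32.11, -3.65, 6.46, -1.89]
[84.88, 77.55, 32.18, -4.25, 6.37, -1.08]
[74.65, 77.72, 32.15, -2.7, 5.82, -1.31]
```

Call:
{"method": "arm_command", "body": {"rows": [{"fingers": -1,"x": -0.0011,"y": -0.0067,"z": -0.0002,"ax": 0,"ay": 0,"az": 0},{"fingers": -1,"x": -0.0006,"y": -0.0068,"z": -0.0001,"ax": 0,"ay": 0,"az": 0}]}}

```text
clock: 18.7
tcp_pos: [0.6453, -0.1475, 0.1941]
orientation: [0.475, 2.788, -0.075]
contact_force: [-4.8, 3.6, -0.1]
grip_width: 0.017
gripper_force: 41.3
```

Call:
{"method": "arm_command", "body": {"rows": [{"fingers": -1,"x": 0,"y": -0.0068,"z": 0,"ax": 0,"ay": 0,"az": 0},{"fingers": -1,"x": 0.0006,"y": -0.0068,"z": 0.0001,"ax": 0,"ay": 0,"az": 0}]}}

```text
clock: 18.87
tcp_pos: [0.6405, -0.1603, 0.1939]
orientation: [0.475, 2.787, -0.075]
contact_force: [-2.9, 2.9, 1.2]
grip_width: 0.0169
gripper_force: 41.3
```

Call:
{"method": "arm_command", "body": {"rows": [{"fingers": -1,"x": 0.0012,"y": -0.0067,"z": 0.0002,"ax": 0,"ay": 0,"az": 0},{"fingers": -1,"x": 0.0017,"y": -0.0066,"z": 0.0004,"ax": 0,"ay": 0,"az": 0}]}}

```text
clock: 19.03
tcp_pos: [0.6338, -0.1723, 0.1925]
orientation: [0.475, 2.786, -0.075]
contact_force: [-2.0, 3.1, 2.5]
grip_width: 0.0165
gripper_force: 41.4
```

Call:
{"method": "arm_command", "body": {"rows": [{"fingers": -1,"x": 0.0023,"y": -0.0064,"z": 0.0005,"ax": 0,"ay": 0,"az": 0},{"fingers": -1,"x": 0.0028,"y": -0.0062,"z": 0.0006,"ax": 0,"ay": 0,"az": 0}]}}

```text
clock: 19.2
tcp_pos: [0.6253, -0.183, 0.1899]
orientation: [0.475, 2.786, -0.076]
contact_force: [-1.7, 0.8, 3.0]
grip_width: 0.0164
gripper_force: 41.5
```

Call:
{"method": "arm_command", "body": {"rows": [{"fingers": -1,"x": 0.0033,"y": -0.0059,"z": 0.0007,"ax": 0,"ay": 0,"az": 0},{"fingers": -1,"x": 0.0038,"y": -0.0056,"z": 0.0008,"ax": 0,"ay": 0,"az": 0}]}}

```text
clock: 19.37
tcp_pos: [0.6155, -0.192, 0.1863]
orientation: [0.476, 2.786, -0.076]
contact_force: [-1.5, 0.3, 5.2]
grip_width: 0.0169
gripper_force: 41.6
```

Call:
{"method": "arm_command", "body": {"rows": [{"fingers": -1,"x": 0.0043,"y": -0.0052,"z": 0.0009,"ax": 0,"ay": 0,"az": 0},{"fingers": -1,"x": 0.0047,"y": -0.0048,"z": 0.001,"ax": 0,"ay": 0,"az": 0}]}}

```text
clock: 19.53
tcp_pos: [0.6045, -0.199, 0.1816]
orientation: [0.476, 2.785, -0.077]
contact_force: [-0.3, -0.2, 4.8]
grip_width: 0.0168
gripper_force: 41.6
```

Call:
{"method": "arm_command", "body": {"rows": [{"fingers": -1,"x": 0.0051,"y": -0.0044,"z": 0.0011,"ax": 0,"ay": 0,"az": 0},{"fingers": -1,"x": 0.0055,"y": -0.0039,"z": 0.0012,"ax": 0,"ay": 0,"az": 0}]}}

```text
clock: 19.7
tcp_pos: [0.5928, -0.2039, 0.1762]
orientation: [0.476, 2.785, -0.077]
contact_force: [-1.3, 0.6, 7.0]
grip_width: 0.0168
gripper_force: 41.7
```

Call:
{"method": "arm_command", "body": {"rows": [{"fingers": -1,"x": 0.0058,"y": -0.0034,"z": 0.0012,"ax": 0,"ay": 0,"az": 0},{"fingers": -1,"x": 0.006,"y": -0.0029,"z": 0.0013,"ax": 0,"ay": 0,"az": 0}]}}

```text
clock: 19.87
tcp_pos: [0.5808, -0.2064, 0.1701]
orientation: [0.477, 2.785, -0.077]
contact_force: [-1.6, 0.5, 5.9]
grip_width: 0.0167
gripper_force: 41.7
```

```bash
cat > data.txt <<'E'
0.5878 -0.0529 0.1446 -5.2 -3.7 -4.6
0.5998 -0.0544 0.1514 -5.5 -2.5 -4.7
0.6108 -0.0582 0.1582 -6.2 -1.7 -4.3
0.6212 -0.0643 0.165 -4.9 0.6 -4.3
0.6306 -0.0728 0.1718 -4.9 0.1 -4.0
0.6381 -0.0829 0.1778 -5.5 1.0 -4.2
0.6438 -0.0946 0.1831 -5.9 0.9 -2.9
0.6473 -0.1071 0.1875 -5.8 2.1 -3.3
0.6488 -0.1204 0.1908 -5.1 2.0 -1.4
0.6482 -0.134 0.1931 -3.4 2.0 -1.6
0.6453 -0.1475 0.1941 -4.8 3.6 -0.1
0.6405 -0.1603 0.1939 -2.9 2.9 1.2
0.6338 -0.1723 0.1925 -2.0 3.1 2.5
0.6253 -0.183 0.1899 -1.7 0.8 3.0
0.6155 -0.192 0.1863 -1.5 0.3 5.2
0.6045 -0.199 0.1816 -0.3 -0.2 4.8
0.5928 -0.2039 0.1762 -1.3 0.6 7.0
0.5808 -0.2064 0.1701 -1.6 0.5 5.9
E
cat > fit.py <<'E'
from h import *
D=np.loadtxt("data.txt");A=np.array([ana(d[:3],d[3:6]) for d in D]);print(A[:,[0,1,3,4,5]])
# circle centre from track
U=(D[:,:3]-H)@np.array([e1,sy]).T
c=np.linalg.lstsq(np.c_[2*U,np.ones(len(U))],(U**2).sum(1),rcond=None)[0];print("centre",c[:2],np.sqrt(c[2]+c[:2]@c[:2]))
a=np.arctan2(U[:,1]-c[1],U[:,0]-c[0]);F=(D[:,3:6]@e1)*-np.sin(a)+(D[:,3:6]@sy)*np.cos(a)
sg=D[:,6] if D.shape[1]>6 else np.ones(len(D))
M=np.c_[sg,np.cos(a),np.sin(a)];x,res,_,_=np.linalg.lstsq(M,F,rcond=None);s=np.sqrt(res/(len(F)-3))
cov=s**2*np.linalg.inv(M.T@M)
# F = f*sg + k*sin(beta)-type : torque of tool balances gravity; weight at angle a+d: gravity torque ccw ~ +sin(a+d) (away from top 0), tool reaction from outside = +grav
# F_on_tool = f*sg + G sin(a+d)
G=np.hypot(x[1],x[2]);d=np.arctan2(x[1],x[2])
print("f",x[0],"G",G,"d deg",np.degrees(d),"rms",s,"sd deg",np.degrees(np.sqrt(cov[1,1])/G),"knob target angle",np.degrees(np.pi-d)%360)
E
python3 fit.py
```

```text
[[105.14  77.28  -3.6    6.66  -2.15]
 [ 94.85  77.45  -3.65   6.46  -1.89]
 [ 84.88  77.55  -4.25   6.37  -1.08]
 [ 74.65  77.72  -2.7    5.82  -1.31]
 [ 64.04  77.91  -4.02   4.75  -1.14]
 [ 53.79  78.1   -4.78   5.03  -0.88]
 [ 43.48  78.29  -5.5    3.69   0.42]
 [ 33.45  78.45  -5.8    3.9    0.23]
 [ 23.38  78.61  -4.92   2.34   1.52]
 [ 13.32  78.85  -3.87   1.69   0.55]
 [  3.25  78.87  -4.9    2.08   2.78]
 [ -6.69  78.94  -2.79   1.46   2.89]
 [-16.72  79.03  -1.87   1.8    3.62]
 [-26.82  79.02  -0.19   0.12   3.53]
 [-36.82  79.08   1.16   0.6    5.26]
 [-46.88  78.98   1.72   1.42   4.27]
 [-56.9   78.98   1.12   1.97   6.77]
 [-66.85  78.86   0.64   1.35   5.95]]
centre [ 0.00088324 -0.0005353 ] 0.07802713993537731
f 4.394024541760541 G 3.3423766681151394 d deg -52.95187763984804 rms [0.50154057] sd deg 6.138628764488095 knob target angle 232.95187763984805
```

Call:
{"method": "arm_command", "body": {"rows": [{"fingers": -1,"x": 0.0063,"y": -0.0023,"z": 0.0013,"ax": 0,"ay": 0,"az": 0},{"fingers": -1,"x": 0.0064,"y": -0.0018,"z": 0.0014,"ax": 0,"ay": 0,"az": 0}]}}

```text
clock: 20.03
tcp_pos: [0.5688, -0.2066, 0.1636]
orientation: [0.477, 2.785, -0.077]
contact_force: [-1.4, -0.1, 7.3]
grip_width: 0.0167
gripper_force: 41.8
```

Call:
{"method": "arm_command", "body": {"rows": [{"fingers": -1,"x": 0.0066,"y": -0.0012,"z": 0.0014,"ax": 0,"ay": 0,"az": 0},{"fingers": -1,"x": 0.0066,"y": -0.0006,"z": 0.0014,"ax": 0,"ay": 0,"az": 0}]}}

```text
clock: 20.2
tcp_pos: [0.5573, -0.2045, 0.1569]
orientation: [0.477, 2.785, -0.077]
contact_force: [-2.6, 0.5, 7.9]
grip_width: 0.0168
gripper_force: 41.8
```

Call:
{"method": "arm_command", "body": {"rows": [{"fingers": -1,"x": 0.0067,"y": 0,"z": 0.0014,"ax": 0,"ay": 0,"az": 0},{"fingers": -1,"x": 0.0066,"y": 0.0006,"z": 0.0014,"ax": 0,"ay": 0,"az": 0}]}}

```text
clock: 20.37
tcp_pos: [0.5464, -0.2001, 0.1501]
orientation: [0.477, 2.785, -0.078]
contact_force: [-2.0, -1.4, 7.6]
grip_width: 0.017
gripper_force: 41.8
```

Call:
{"method": "arm_command", "body": {"rows": [{"fingers": -1,"x": 0.0066,"y": 0.0012,"z": 0.0014,"ax": 0,"ay": 0,"az": 0},{"fingers": -1,"x": 0.0064,"y": 0.0018,"z": 0.0014,"ax": 0,"ay": 0,"az": 0}]}}

```text
clock: 20.53
tcp_pos: [0.5365, -0.1936, 0.1435]
orientation: [0.478, 2.785, -0.078]
contact_force: [-3.3, -1.6, 10.7]
grip_width: 0.0162
gripper_force: 42.0
```

Run:
```python
from h import *
o=r.get_obs();print(ana(o["tcp_pos"],o["contact_force"]),o["joints"].round(2))
```

```text
[-106.45, 78.33, 31.96, 1.62, 3.75, 10.58] [-0.13  0.34  0.41  2.16 -0.28  0.37  1.72]
```

Call:
{"method": "arm_command", "body": {"rows": [{"fingers": -1,"x": 0.0063,"y": 0.0023,"z": 0.001,"ax": 0,"ay": 0,"az": 0},{"fingers": -1,"x": 0.006,"y": 0.0029,"z": 0.001,"ax": 0,"ay": 0,"az": 0}]}}

```text
clock: 20.7
tcp_pos: [0.5277, -0.185, 0.1372]
orientation: [0.478, 2.785, -0.078]
contact_force: [4.0, -5.5, -1.6]
grip_width: 0.0166
gripper_force: 41.1
```

Call:
{"method": "arm_command", "body": {"rows": [{"fingers": -1,"x": 0.0058,"y": 0.0034,"z": 0.001,"ax": 0,"ay": 0,"az": 0},{"fingers": -1,"x": 0.0054,"y": 0.0039,"z": 0.001,"ax": 0,"ay": 0,"az": 0}]}}

```text
clock: 20.87
tcp_pos: [0.5205, -0.1744, 0.1313]
orientation: [0.478, 2.786, -0.078]
contact_force: [5.0, -6.2, -4.7]
grip_width: 0.0169
gripper_force: 40.8
```

Call:
{"method": "arm_command", "body": {"rows": [{"fingers": -1,"x": 0.0051,"y": 0.0044,"z": 0.0009,"ax": 0,"ay": 0,"az": 0},{"fingers": -1,"x": 0.0047,"y": 0.0048,"z": 0.0008,"ax": 0,"ay": 0,"az": 0}]}}

```text
clock: 21.03
tcp_pos: [0.5154, -0.1628, 0.1264]
orientation: [0.477, 2.786, -0.079]
contact_force: [6.7, -7.6, -10.5]
grip_width: 0.017
gripper_force: 40.1
```

Call:
{"method": "arm_command", "body": {"rows": [{"fingers": -1,"x": 0.0043,"y": 0.0052,"z": 0.0008,"ax": 0,"ay": 0,"az": 0},{"fingers": -1,"x": 0.0038,"y": 0.0056,"z": 0.0007,"ax": 0,"ay": 0,"az": 0}]}}

```text
clock: 21.2
tcp_pos: [0.5122, -0.1504, 0.1224]
orientation: [0.478, 2.786, -0.079]
contact_force: [7.9, -8.2, -12.1]
grip_width: 0.0169
gripper_force: 39.9
```

Run:
```python
from h import *
o=r.get_obs();print(ana(o["tcp_pos"],o["contact_force"]),o["joints"].round(2))
```

```text
[-146.86, 77.62, 32.31, 0.51, 5.73, -15.58] [-0.24  0.33  0.43  2.25 -0.27  0.28  1.64]
```

Call:
{"method": "arm_command", "body": {"rows": [{"fingers": -1,"x": -0.0038,"y": -0.0056,"z": 0.0005,"ax": 0,"ay": 0,"az": 0},{"fingers": -1,"x": -0.0043,"y": -0.0052,"z": -0.0009,"ax": 0,"ay": 0,"az": 0}]}}

```text
clock: 21.37
tcp_pos: [0.5143, -0.1594, 0.1249]
orientation: [0.472, 2.793, -0.073]
contact_force: [-4.4, 5.4, 5.2]
grip_width: 0.0169
gripper_force: 42.0
```

Call:
{"method": "arm_command", "body": {"rows": [{"fingers": -1,"x": -0.0047,"y": -0.0048,"z": -0.001,"ax": 0,"ay": 0,"az": 0},{"fingers": -1,"x": -0.0051,"y": -0.0044,"z": -0.0011,"ax": 0,"ay": 0,"az": 0}]}}

```text
clock: 21.53
tcp_pos: [0.5191, -0.1717, 0.1298]
orientation: [0.474, 2.793, -0.073]
contact_force: [-4.1, 4.9, 3.9]
grip_width: 0.0171
gripper_force: 42.0
```

Call:
{"method": "arm_command", "body": {"rows": [{"fingers": -1,"x": -0.0054,"y": -0.0039,"z": -0.0012,"ax": 0,"ay": 0,"az": 0},{"fingers": -1,"x": -0.0058,"y": -0.0034,"z": -0.0012,"ax": 0,"ay": 0,"az": 0}]}}

```text
clock: 21.7
tcp_pos: [0.5253, -0.1819, 0.1352]
orientation: [0.475, 2.794, -0.073]
contact_force: [-5.2, 4.9, 3.6]
grip_width: 0.0168
gripper_force: 42.0
```

Call:
{"method": "arm_command", "body": {"rows": [{"fingers": -1,"x": -0.006,"y": -0.0029,"z": -0.0013,"ax": 0,"ay": 0,"az": 0},{"fingers": -1,"x": -0.0063,"y": -0.0023,"z": -0.0013,"ax": 0,"ay": 0,"az": 0}]}}

```text
clock: 21.87
tcp_pos: [0.5331, -0.1907, 0.1411]
orientation: [0.476, 2.795, -0.073]
contact_force: [-7.2, 2.5, 4.5]
grip_width: 0.0169
gripper_force: 42.0
```

Call:
{"method": "arm_command", "body": {"rows": [{"fingers": -1,"x": -0.0064,"y": -0.0018,"z": -0.0014,"ax": 0,"ay": 0,"az": 0},{"fingers": -1,"x": -0.0066,"y": -0.0012,"z": -0.0014,"ax": 0,"ay": 0,"az": 0}]}}

```text
clock: 22.03
tcp_pos: [0.5423, -0.1977, 0.1474]
orientation: [0.477, 2.796, -0.074]
contact_force: [-7.8, 1.8, 2.6]
grip_width: 0.0167
gripper_force: 41.9
```

Call:
{"method": "arm_command", "body": {"rows": [{"fingers": -1,"x": -0.0066,"y": -0.0006,"z": -0.0014,"ax": 0,"ay": 0,"az": 0},{"fingers": -1,"x": -0.0067,"y": 0,"z": -0.0014,"ax": 0,"ay": 0,"az": 0}]}}

```text
clock: 22.2
tcp_pos: [0.5528, -0.2029, 0.1541]
orientation: [0.478, 2.797, -0.075]
contact_force: [-9.8, 1.0, 3.8]
grip_width: 0.0168
gripper_force: 41.9
```

```bash
sed -i 's/$/ 1/' data.txt; cat >> data.txt <<'E'
0.5688 -0.2066 0.1636 -1.4 -0.1 7.3 1
0.5573 -0.2045 0.1569 -2.6 0.5 7.9 1
0.5464 -0.2001 0.1501 -2.0 -1.4 7.6 1
0.5365 -0.1936 0.1435 -3.3 -1.6 10.7 1
0.5277 -0.185 0.1372 4.0 -5.5 -1.6 1
0.5205 -0.1744 0.1313 5.0 -6.2 -4.7 1
0.5154 -0.1628 0.1264 6.7 -7.6 -10.5 1
0.5122 -0.1504 0.1224 7.9 -8.2 -12.1 1
0.5143 -0.1594 0.1249 -4.4 5.4 5.2 -1
0.5191 -0.1717 0.1298 -4.1 4.9 3.9 -1
0.5253 -0.1819 0.1352 -5.2 4.9 3.6 -1
0.5331 -0.1907 0.1411 -7.2 2.5 4.5 -1
0.5423 -0.1977 0.1474 -7.8 1.8 2.6 -1
0.5528 -0.2029 0.1541 -9.8 1.0 3.8 -1
E
python3 fit.py
python3 - <<'E'
from h import *
o=r.get_obs();print(ana(o["tcp_pos"],o["contact_force"]),np.degrees(R.from_matrix(R.from_rotvec(o["orientation"]).as_matrix().T@RK).as_rotvec()))
E
```

```text
[[ 1.0514e+02  7.7280e+01 -3.6000e+00  6.6600e+00 -2.1500e+00]
 [ 9.4850e+01  7.7450e+01 -3.6500e+00  6.4600e+00 -1.8900e+00]
 [ 8.4880e+01  7.7550e+01 -4.2500e+00  6.3700e+00 -1.0800e+00]
 [ 7.4650e+01  7.7720e+01 -2.7000e+00  5.8200e+00 -1.3100e+00]
 [ 6.4040e+01  7.7910e+01 -4.0200e+00  4.7500e+00 -1.1400e+00]
 [ 5.3790e+01  7.8100e+01 -4.7800e+00  5.0300e+00 -8.8000e-01]
 [ 4.3480e+01  7.8290e+01 -5.5000e+00  3.6900e+00  4.2000e-01]
 [ 3.3450e+01  7.8450e+01 -5.8000e+00  3.9000e+00  2.3000e-01]
 [ 2.3380e+01  7.8610e+01 -4.9200e+00  2.3400e+00  1.5200e+00]
 [ 1.3320e+01  7.8850e+01 -3.8700e+00  1.6900e+00  5.5000e-01]
 [ 3.2500e+00  7.8870e+01 -4.9000e+00  2.0800e+00  2.7800e+00]
 [-6.6900e+00  7.8940e+01 -2.7900e+00  1.4600e+00  2.8900e+00]
 [-1.6720e+01  7.9030e+01 -1.8700e+00  1.8000e+00  3.6200e+00]
 [-2.6820e+01  7.9020e+01 -1.9000e-01  1.2000e-01  3.5300e+00]
 [-3.6820e+01  7.9080e+01  1.1600e+00  6.0000e-01  5.2600e+00]
 [-4.6880e+01  7.8980e+01  1.7200e+00  1.4200e+00  4.2700e+00]
 [-5.6900e+01  7.8980e+01  1.1200e+00  1.9700e+00  6.7700e+00]
 [-6.6850e+01  7.8860e+01  6.
[... 494 characters left out ...]
40e+01  4.8000e-01  5.7900e+00 -1.5570e+01]
 [-1.3978e+02  7.7840e+01 -4.0000e-01 -4.4200e+00  7.4800e+00]
 [-1.2941e+02  7.8010e+01 -7.4000e-01 -4.2400e+00  6.1200e+00]
 [-1.1979e+02  7.8160e+01 -6.0000e-01 -4.7900e+00  6.3800e+00]
 [-1.1014e+02  7.8340e+01  1.5300e+00 -4.0700e+00  7.7100e+00]
 [-1.0051e+02  7.8400e+01  1.9000e+00 -5.3300e+00  6.2300e+00]
 [-9.0640e+01  7.8510e+01  2.3800e+00 -6.3700e+00  8.0800e+00]]
centre [ 0.00083197 -0.0005507 ] 0.07806217036883885
f 4.549176782794886 G 3.4098433975327302 d deg -57.46149476761942 rms [0.55954181] sd deg 3.232801878861696 knob target angle 237.46149476761943
[-90.64, 78.53, 31.99, 2.39, -6.36, 8.08] [-0.02713031 -0.35507145 -0.01347774]
```

Estimate so far is a knob angle of −122° ± 3°. I do a reverse sweep to remove any sensor bias.

Call:
{"method": "arm_command", "body": {"rows": [{"fingers": -1,"x": -0.0066,"y": 0.0006,"z": -0.0014,"ax": 0,"ay": 0,"az": 0},{"fingers": -1,"x": -0.0066,"y": 0.0012,"z": -0.0014,"ax": 0,"ay": 0,"az": 0},{"fingers": -1,"x": -0.0064,"y": 0.0018,"z": -0.0014,"ax": 0,"ay": 0,"az": 0}]}}

```text
clock: 22.45
tcp_pos: [0.5702, -0.2066, 0.1644]
orientation: [0.48, 2.796, -0.077]
contact_force: [-9.4, -2.9, 3.0]
grip_width: 0.0169
gripper_force: 41.7
```

Call:
{"method": "arm_command", "body": {"rows": [{"fingers": -1,"x": -0.0063,"y": 0.0023,"z": -0.0013,"ax": 0,"ay": 0,"az": 0},{"fingers": -1,"x": -0.006,"y": 0.0029,"z": -0.0013,"ax": 0,"ay": 0,"az": 0}]}}

```text
clock: 22.62
tcp_pos: [0.5824, -0.2062, 0.1709]
orientation: [0.481, 2.795, -0.078]
contact_force: [-9.0, -4.5, 2.4]
grip_width: 0.0167
gripper_force: 41.7
```

Call:
{"method": "arm_command", "body": {"rows": [{"fingers": -1,"x": -0.0058,"y": 0.0034,"z": -0.0012,"ax": 0,"ay": 0,"az": 0},{"fingers": -1,"x": -0.0055,"y": 0.0039,"z": -0.0012,"ax": 0,"ay": 0,"az": 0}]}}

```text
clock: 22.78
tcp_pos: [0.5947, -0.2032, 0.1771]
orientation: [0.481, 2.793, -0.079]
contact_force: [-7.8, -5.7, 2.3]
grip_width: 0.0168
gripper_force: 41.7
```

Call:
{"method": "arm_command", "body": {"rows": [{"fingers": -1,"x": -0.0051,"y": 0.0044,"z": -0.0011,"ax": 0,"ay": 0,"az": 0},{"fingers": -1,"x": -0.0047,"y": 0.0048,"z": -0.001,"ax": 0,"ay": 0,"az": 0}]}}

```text
clock: 22.95
tcp_pos: [0.6064, -0.1979, 0.1824]
orientation: [0.482, 2.792, -0.08]
contact_force: [-7.0, -6.7, 2.5]
grip_width: 0.0165
gripper_force: 41.7
```

Call:
{"method": "arm_command", "body": {"rows": [{"fingers": -1,"x": -0.0043,"y": 0.0052,"z": -0.0009,"ax": 0,"ay": 0,"az": 0},{"fingers": -1,"x": -0.0038,"y": 0.0056,"z": -0.0008,"ax": 0,"ay": 0,"az": 0}]}}

```text
clock: 23.12
tcp_pos: [0.6172, -0.1904, 0.187]
orientation: [0.481, 2.791, -0.081]
contact_force: [-5.6, -8.1, 0.9]
grip_width: 0.0166
gripper_force: 41.7
```

Call:
{"method": "arm_command", "body": {"rows": [{"fingers": -1,"x": -0.0033,"y": 0.0059,"z": -0.0007,"ax": 0,"ay": 0,"az": 0},{"fingers": -1,"x": -0.0028,"y": 0.0062,"z": -0.0006,"ax": 0,"ay": 0,"az": 0}]}}

```text
clock: 23.28
tcp_pos: [0.627, -0.181, 0.1905]
orientation: [0.481, 2.789, -0.081]
contact_force: [-4.3, -8.2, 2.9]
grip_width: 0.0169
gripper_force: 41.6
```

Call:
{"method": "arm_command", "body": {"rows": [{"fingers": -1,"x": -0.0023,"y": 0.0064,"z": -0.0005,"ax": 0,"ay": 0,"az": 0},{"fingers": -1,"x": -0.0017,"y": 0.0066,"z": -0.0004,"ax": 0,"ay": 0,"az": 0}]}}

```text
clock: 23.45
tcp_pos: [0.6352, -0.1699, 0.1929]
orientation: [0.481, 2.788, -0.081]
contact_force: [-4.0, -7.4, 1.1]
grip_width: 0.0162
gripper_force: 41.5
```

Call:
{"method": "arm_command", "body": {"rows": [{"fingers": -1,"x": -0.0012,"y": 0.0067,"z": -0.0002,"ax": 0,"ay": 0,"az": 0},{"fingers": -1,"x": -0.0006,"y": 0.0068,"z": -0.0001,"ax": 0,"ay": 0,"az": 0}]}}

```text
clock: 23.62
tcp_pos: [0.6417, -0.1575, 0.194]
orientation: [0.48, 2.787, -0.081]
contact_force: [-2.7, -7.3, 3.8]
grip_width: 0.0168
gripper_force: 41.6
```

Call:
{"method": "arm_command", "body": {"rows": [{"fingers": -1,"x": 0,"y": 0.0068,"z": 0,"ax": 0,"ay": 0,"az": 0},{"fingers": -1,"x": 0.0006,"y": 0.0068,"z": 0.0001,"ax": 0,"ay": 0,"az": 0}]}}

```text
clock: 23.78
tcp_pos: [0.6461, -0.1442, 0.1939]
orientation: [0.48, 2.787, -0.08]
contact_force: [-1.8, -6.7, 2.7]
grip_width: 0.0169
gripper_force: 41.5
```

Call:
{"method": "arm_command", "body": {"rows": [{"fingers": -1,"x": 0.0011,"y": 0.0067,"z": 0.0002,"ax": 0,"ay": 0,"az": 0},{"fingers": -1,"x": 0.0017,"y": 0.0066,"z": 0.0004,"ax": 0,"ay": 0,"az": 0}]}}

```text
clock: 23.95
tcp_pos: [0.6484, -0.1305, 0.1925]
orientation: [0.479, 2.786, -0.08]
contact_force: [-1.9, -5.6, 3.8]
grip_width: 0.0168
gripper_force: 41.6
```

Call:
{"method": "arm_command", "body": {"rows": [{"fingers": -1,"x": 0.0023,"y": 0.0064,"z": 0.0005,"ax": 0,"ay": 0,"az": 0},{"fingers": -1,"x": 0.0028,"y": 0.0062,"z": 0.0006,"ax": 0,"ay": 0,"az": 0}]}}

```text
clock: 24.12
tcp_pos: [0.6486, -0.1167, 0.19]
orientation: [0.479, 2.786, -0.079]
contact_force: [-0.8, -5.4, 3.6]
grip_width: 0.0167
gripper_force: 41.5
```

Call:
{"method": "arm_command", "body": {"rows": [{"fingers": -1,"x": 0.0033,"y": 0.0059,"z": 0.0007,"ax": 0,"ay": 0,"az": 0},{"fingers": -1,"x": 0.0038,"y": 0.0056,"z": 0.0008,"ax": 0,"ay": 0,"az": 0}]}}

```text
clock: 24.28
tcp_pos: [0.6465, -0.1035, 0.1863]
orientation: [0.478, 2.786, -0.079]
contact_force: [-1.9, -4.6, 3.7]
grip_width: 0.0166
gripper_force: 41.5
```

```bash
cat >> data.txt <<'E'
0.5702 -0.2066 0.1644 -9.4 -2.9 3.0 -1
0.5824 -0.2062 0.1709 -9.0 -4.5 2.4 -1
0.5947 -0.2032 0.1771 -7.8 -5.7 2.3 -1
0.6064 -0.1979 0.1824 -7.0 -6.7 2.5 -1
0.6172 -0.1904 0.187 -5.6 -8.1 0.9 -1
0.627 -0.181 0.1905 -4.3 -8.2 2.9 -1
0.6352 -0.1699 0.1929 -4.0 -7.4 1.1 -1
0.6417 -0.1575 0.194 -2.7 -7.3 3.8 -1
0.6461 -0.1442 0.1939 -1.8 -6.7 2.7 -1
0.6484 -0.1305 0.1925 -1.9 -5.6 3.8 -1
0.6486 -0.1167 0.19 -0.8 -5.4 3.6 -1
0.6465 -0.1035 0.1863 -1.9 -4.6 3.7 -1
E
python3 fit.py|tail -3;  python3 - <<'E'
from h import *
D=np.loadtxt("data.txt");U=(D[:,:3]-H)@np.array([e1,sy]).T-[.0008,-.0005]
a=np.arctan2(U[:,1],U[:,0]);F=(D[:,3:6]@e1)*-np.sin(a)+(D[:,3:6]@sy)*np.cos(a)
M=np.c_[D[:,6],np.cos(a),np.sin(a),np.ones(len(a))];x=np.linalg.lstsq(M,F,rcond=None)[0];print("with offset",x,np.degrees(np.pi-np.arctan2(x[1],x[2]))%360)
o=r.get_obs();print(ana(o["tcp_pos"],o["contact_force"]))
E
```

```text
[ 3.6280e+01  7.8360e+01 -1.6300e+00 -4.9700e+00  3.3400e+00]]
centre [ 0.00079768 -0.00053408] 0.07805577175410555
f 4.524798288897995 G 3.4190041612460247 d deg -56.750582060810636 rms [0.52417803] sd deg 1.9695750247150974 knob target angle 236.75058206081061
with offset [ 4.5022605  -2.93244558  1.93197785  0.09344329] 236.621981282501
[36.29, 78.31, 32.15, -1.65, -4.98, 3.38]
```

Call:
{"method": "arm_command", "body": {"rows": [{"fingers": -1,"x": -0.0071,"y": -0.0115,"z": -0.0015,"ax": 0,"ay": 0,"az": 0},{"fingers": -1,"x": -0.0051,"y": -0.0126,"z": -0.0011,"ax": 0,"ay": 0,"az": 0},{"fingers": -1,"x": -0.0028,"y": -0.0133,"z": -0.0006,"ax": 0,"ay": 0,"az": 0},{"fingers": -1,"x": -0.0006,"y": -0.0136,"z": -0.0001,"ax": 0,"ay": 0,"az": 0},{"fingers": -1,"x": 0.0018,"y": -0.0135,"z": 0.0003,"ax": 0,"ay": 0,"az": 0},{"fingers": -1,"x": 0.004,"y": -0.013,"z": 0.0009,"ax": 0,"ay": 0,"az": 0},{"fingers": -1,"x": 0.0061,"y": -0.0121,"z": 0.0013,"ax": 0,"ay": 0,"az": 0},{"fingers": -1,"x": 0.0081,"y": -0.0108,"z": 0.0017,"ax": 0,"ay": 0,"az": 0},{"fingers": -1,"x": 0.0098,"y": -0.0092,"z": 0.002,"ax": 0,"ay": 0,"az": 0},{"fingers": -1,"x": 0.0113,"y": -0.0073,"z": 0.0023,"ax": 0,"ay": 0,"az": 0}]}}

```text
clock: 25.12
tcp_pos: [0.586, -0.2056, 0.1729]
orientation: [0.477, 2.786, -0.077]
contact_force: [4.3, -2.1, -2.2]
grip_width: 0.0166
gripper_force: 40.9
```

Call:
{"method": "arm_command", "body": {"rows": [{"fingers": -1,"x": 0.0123,"y": -0.0052,"z": 0.0025,"ax": 0,"ay": 0,"az": 0},{"fingers": -1,"x": 0.013,"y": -0.003,"z": 0.0027,"ax": 0,"ay": 0,"az": 0},{"fingers": -1,"x": 0.0133,"y": -0.0006,"z": 0.0027,"ax": 0,"ay": 0,"az": 0},{"fingers": -1,"x": 0.0132,"y": 0.0018,"z": 0.0027,"ax": 0,"ay": 0,"az": 0},{"fingers": -1,"x": 0.0127,"y": 0.0041,"z": 0.0025,"ax": 0,"ay": 0,"az": 0},{"fingers": -1,"x": 0,"y": 0,"z": 0,"ax": 0,"ay": 0,"az": 0},{"fingers": -1,"x": 0,"y": 0,"z": 0,"ax": 0,"ay": 0,"az": 0},{"fingers": -1,"x": 0,"y": 0,"z": 0,"ax": 0,"ay": 0,"az": 0}]}}

```text
clock: 25.78
tcp_pos: [0.5289, -0.1864, 0.1383]
orientation: [0.475, 2.795, -0.074]
contact_force: [0.6, -0.5, -11.4]
grip_width: 0.0166
gripper_force: 40.3
```

Run:
```python
from h import *
o=r.get_obs();p=o["tcp_pos"];print(ana(p,o["contact_force"]),o["joints"].round(2))
Hc=H+.0008*e1-.0005*sy
V=p-Hc;a=np.arctan2(V@sy,V@e1);b=np.radians(-123.3);print(np.degrees(a))
print(1000*RK.T@(W(.078,b,0)-W(.078,a,0)))
```

```text
[-115.0, 78.18, 32.24, 2.36, -4.44, -10.21] [-0.14  0.34  0.41  2.18 -0.28  0.36  1.71]
-115.68435059968206
[8.82051386 5.10026971 1.8748581 ]
```

Call:
{"method": "arm_command", "body": {"rows": [{"fingers": -1,"x": 0.0045,"y": 0.0025,"z": 0.0015,"ax": 0,"ay": 0,"az": 0},{"fingers": -1,"x": 0.0044,"y": 0.0026,"z": 0.0012,"ax": 0,"ay": 0,"az": 0},{"fingers": -1,"x": 0,"y": 0,"z": 0,"ax": 0,"ay": 0,"az": 0},{"fingers": -1,"x": 0,"y": 0,"z": 0,"ax": 0,"ay": 0,"az": 0},{"fingers": -1,"x": 0,"y": 0,"z": 0,"ax": 0,"ay": 0,"az": 0},{"fingers": -1,"x": 0,"y": 0,"z": 0,"ax": 0,"ay": 0,"az": 0}]}}

```text
clock: 26.28
tcp_pos: [0.5255, -0.182, 0.1354]
orientation: [0.478, 2.787, -0.077]
contact_force: [-2.4, -4.5, -0.8]
grip_width: 0.0169
gripper_force: 41.4
```

Run:
```python
from h import *
o=r.get_obs();p=o["tcp_pos"];print(ana(p,o["contact_force"]),abs(o["qvel"]).max(),o["gripper_force"])
Hc=H+.0008*e1-.0005*sy
V=p-Hc;print(np.degrees(np.arctan2(V@sy,V@e1)))
f=r.grab_frame("scene");im=f["frame"];cv2.imwrite("pics/end.png",cv2.resize(im[190:370,180:380],(600,540))[:,:,::-1])
```

```text
[-119.59, 78.02, 32.11, 4.96, 1.59, -0.25] 0.0016695912032482813 41.427960991859436
-120.27851420121418
```

View pics/end.png

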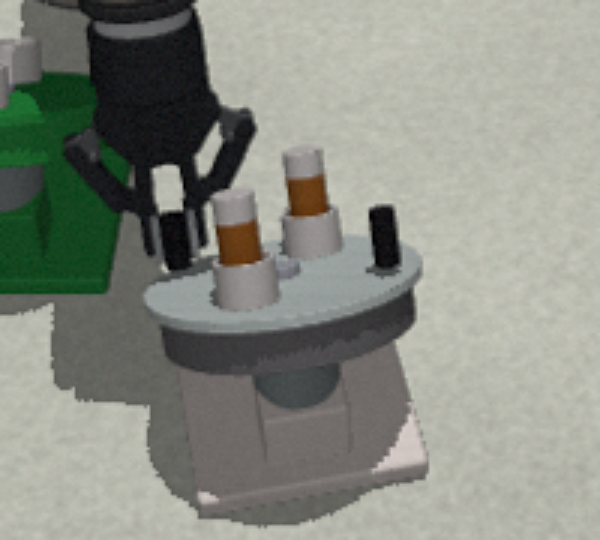

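The picture shows both vials seated and the knob gripped at (178,235). I need 3° more to reach the target.

Call:
{"method": "arm_command", "body": {"rows": [{"fingers": -1,"x": 0.0036,"y": 0.0024,"z": 0.0007,"ax": 0,"ay": 0,"az": 0},{"fingers": -1,"x": 0,"y": 0,"z": 0,"ax": 0,"ay": 0,"az": 0},{"fingers": -1,"x": 0,"y": 0,"z": 0,"ax": 0,"ay": 0,"az": 0},{"fingers": -1,"x": 0,"y": 0,"z": 0,"ax": 0,"ay": 0,"az": 0},{"fingers": -1,"x": 0,"y": 0,"z": 0,"ax": 0,"ay": 0,"az": 0},{"fingers": -1,"x": 0,"y": 0,"z": 0,"ax": 0,"ay": 0,"az": 0},{"fingers": -1,"x": 0,"y": 0,"z": 0,"ax": 0,"ay": 0,"az": 0}]}}

```text
clock: 26.92
tcp_pos: [0.5234, -0.1789, 0.1337]
orientation: [0.479, 2.787, -0.078]
contact_force: [-2.6, -5.2, -1.9]
grip_width: 0.017
gripper_force: 41.3
```

Run:
```python
from h import *
o=r.get_obs();p=o["tcp_pos"];Hc=H+.0008*e1-.0005*sy
V=p-Hc;a=np.degrees(np.arctan2(V@sy,V@e1));print(a,ana(p,o["contact_force"]),abs(o["qvel"]).max(),o["gripper_force"])
if abs(a+123.3)<1.5 and abs(o["qvel"]).max()<.02: print(r.hand_in())
```

```text
-123.3067281063633 [-122.61, 77.97, 32.12, 5.72, 1.74, -1.3] 0.0023137185223121933 41.26009404659271
the job is handed in; nothing more can be done
None
```

I dropped both vials into the wheel's cups, brought the heavy side to the lowest point of the slope (felt to about ±2°) and handed the job in at about 27 s, with the wheel still and the knob gripped at about 41 N.

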